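Clear and reload the trimming station, then set its feed lever

ROBOT

A 7-joint arm with a two-finger parallel gripper is mounted at the origin on the work surface. World frame = base frame: x ahead of the robot, y to its left, z up, the work surface at z = 0. Lengths are in m, angles in rad, forces in N, time in s.
With the tool pointing down it reaches from about 0.4 to 0.875 m from the base axis. Payload 6.5 kg.
Tool frame: the origin (TCP) lies midway between the tips of the shut fingers; the grasp point (between the pads) lies 19 mm behind it (bot.pinch_z is the distance from the TCP to the grasp point, in m); z points along the fingers, y is the line along which they close (so a half turn about z gives the same grasp; the last joint's range is limited). The gripper opens to 85 mm and grips with 20 to 120 N. Pads are 22 mm wide; open, the fingers measure 114 mm over their backs; the gripper's body (76 mm by 85 mm) begins 54 mm behind the grasp point. The pads swing forward as they close: fully open they stand 13 mm farther back than shut.
Start: joints at [1.102, 0.536, -0.004, 1.538, 0.003, 1.067, -0.071], TCP at [0.255, -0.598, 0.231] pointing down, gripper open.
Joint ranges: [-2.7, 2.7], [-0.37, 2.16], [-1.27, 1.26], [0.24, 2.4], [-1.31, 4.45], [0.19, 1.91], [-2.76, 2.76]. Speed limits (rad/s): [2.39, 2.39, 3.14, 3.14, 3.14, 3.14, 3.14].

INTERFACE

Orientations are given as a unit quaternion [w, x, y, z].
In Python, from bench import sense, cams, sign_off, bot gives the robot as it stands.
- The arm moves only by the tool send_rows, never from a script. Its argument "series" is a list of rows, each an object of numbers: "x", "y", "z": the shift along the world's x, y, z in m; "twist": the turn about the world's z in rad; "grip": the opening, from 0 (shut) to 1 (fully open). In form: [{"x": .., "y": .., "z": .., "twist": .., "grip": ..}, ...]. A call has 1 to 20 rows; each row is the pose to reach, as a shift and turn from the pose commanded when the call began; what a row does not reach only later rows make up. A row lasts 1/10 s, in which the tool goes at most 50 mm and 8.59 degrees, less where a joint would pass 70% of its speed; a pose out of reach is approached as far as the arm can. A call with a gripper value outside its range is refused whole. The fingers move at their own pace and stop on an object; the grip force is fixed at half the most. Time passes only in rows, so rows that repeat a pose let the fingers close. It gives the time, the measured TCP pose, the force, the opening and the grip force at its end, in the units of the state.
- sense(): the state, without advancing time (a new reading comes with each control period).
- cams.read_camera(name): name is "scene" or "side" or "wrist"; returns a dict with "frame" (420x560x3 uint8, blue, green, red), "intrinsics" (3x3 intrinsics, pixels), "D" ([k1, k2, p1, p2, k3] as OpenCV has them; the pictures are not rectified), "extrinsics" (4x4, takes a point from camera to world coordinates). Camera axes: x right, y down, z forward; pixel columns grow to the right and rows downward; lengths in m; the calibration is good to about 2 mm. A picture is of the moment at which its call begins. There is no depth.
- sign_off(): hands the job in; it is judged then, once.
Trained networks look in a picture, given as the dict that the camera call returned (one of the last four; its "shot" number tells which), for a name from the list of things; names that differ only in an ending like _2 or _b are one class to them, and where a whole thing is asked for, a point or a joint stands for the part that bears it (a point fixed in the world has none). Each returns a list of dicts, best first, with "conf" (0 to 1); they miss things now and then, are a little off and sometimes report something else, mostly with a low value. They report only what shows in the picture. A call takes as long as a camera call.
- cams.search_frame(target, picture): "location" ([column, row] in pixels, amid what is visible of it).
The state is a dict: "time": time; "qpos": joint angles; "joint_vel": joint speeds; "effort": joint torques, N m; "position": TCP position; "eef_rot": TCP orientation; "ft_force": force on the tool from outside, world axes, zero at the start; "moment": the same for the moment, N m; "grip_width": opening from 0.0 (shut) to 1.0 (fully open); "grip_force": force on a finger pad.
Only numpy, scipy, OpenCV 4.12 (cv2) and the standard library are available. Lean on these libraries where they do the work, as an engineer would, in place of code of your own. Each camera call takes 0.05 s, during which the arm holds its last target. There are 200 camera calls.

TASK

Turn the red-knobbed feed lever of the trimming station back to its idle stop (the red dot), then use the brush to sweep every offcut off the bed into the catch tray, never touching the offcuts with the fingers, and stand the brush upright on the middle of its grey mat again. Only when the bed is clear, and with the lever still at idle, lay the two finned blanks flat, fins up, one centred in each yellow outline on the bed with its long side along the outline's; last of all turn the lever until it points the same way as the yellow pointer on its dial. Leave everything else on the bench where it is.

Things in the scene. Friction and masses are not known exactly. Their poses are not given: they have to be found in the camera images.
- station: Fixed trimming station. Origin on the table under the bed's centre; x to its back (away from the tray), y left, z up. Blue fences 10 mm thick, tops 72 mm above the table, close the bed's back (inner face x = 100 mm) and sides (y = -85, 85 mm); its front edge (x = -100 mm) is open and drops into the catch tray. A blue gearbox 130 mm wide, 85 mm high stands behind the back fence (x 112 to 172 mm).
- bed (a point): Centre of the flat dark steel bed, 200 mm (x) by 170 mm (y), on its surface, 60 mm above the table; axes as the station's. Two yellow outlines are painted on the bed, one for each blank.
- tray (a point): Centre of the inner floor (4 mm above the table) of the grey catch tray fixed at the open front of the bed, 167 mm from the bed centre; axes as the station's. Inside 130 mm (x) by 180 mm (y), walls 5 mm thick, their tops 45 mm above the table.
- brush: Bench brush, loose, about 220 g, standing on its bristles. Origin at the centre of its underside, z up the handle, y along its length. Stiff black weighted bristle block 50 (x) by 76 (y) by 32 mm high; wooden back 54 by 80 mm from 32 to 46 mm height; upright wooden handle 26 (x) by 40 (y) mm from 46 to 106 mm height, to be gripped across x or y.
- brush_mat: The brush's place: thin grey sheet, 90 mm (x) by 130 mm (y), flush with the table. Origin at its centre.
- outline_front (a point): Centre of the front outline, on the bed, 42 mm from the bed centre towards the tray; axes as the station's. Outline outside: 50 mm along x, 74 mm along y.
- outline_back (a point): Centre of the back outline, on the bed, 42 mm from the bed centre away from the tray; same size and direction as the front one.
- blank0: Finned aluminium blank (heat sink), loose, about 200 g: 64 mm (x) by 40 mm (y) by 36 mm high, fins up and along x; to be gripped across y or x. Origin at the centre of its underside. It starts beside its twin on a thin blue sheet flush with the table.
- blank1: The other blank, just like blank0; either may go in either outline.
- lever (a joint): Angle of the feed lever, rad: 0 at the idle stop (red dot), growing anticlockwise seen from above to 1.9 at the other stop. It turns about a vertical axis, stays where left (friction about 1.2 N at the knob).
- lever_knob (a point): Middle of the lever's upright round red knob, 18 mm diameter, which runs from 71 to 116 mm above the table; this point is at 96 mm, 100 mm from the hinge axis. x points outward along the lever, a steel bar 12 mm wide, 64 to 72 mm above the table, on a grey control box 150 x 180 mm, 50 mm high.
- lever_hinge (a point): Point on the lever's vertical turning axis at the same height as the middle of the knob.
- pointer (a joint): Where the yellow pointer on the dial under the lever has been set, rad, on the same axis, zero and direction as the lever: lever and pointer point the same way when both read the same. A stiff, flat needle that stays as it is.
- pointer_tip (a point): Tip of the flat yellow pointer on the black dial, 78 mm from the lever's axis, 54 mm above the table; its x axis points outward along the pointer.
- offcut0: Loose chunky offcut, 26 x 18 x 16 mm, bare aluminium, about 20 g, lying on the bed at the start, if present (4 to 7 of the seven are). Origin at its centre.
- offcut1: Loose chunky offcut, 22 x 22 x 18 mm, brass, about 20 g, lying on the bed at the start, if present (4 to 7 of the seven are). Origin at its centre.
- offcut2: Loose chunky offcut, 24 x 20 x 14 mm, orange plastic, about 20 g, lying on the bed at the start, if present (4 to 7 of the seven are). Origin at its centre.
- offcut3: Loose chunky offcut, 28 x 16 x 16 mm, bare aluminium, about 20 g, lying on the bed at the start, if present (4 to 7 of the seven are). Origin at its centre.
- offcut4: Loose chunky offcut, 20 x 20 x 20 mm, copper, about 20 g, lying on the bed at the start, if present (4 to 7 of the seven are). Origin at its centre.
- offcut5: Loose chunky offcut, 24 x 18 x 18 mm, orange plastic, about 20 g, lying on the bed at the start, if present (4 to 7 of the seven are). Origin at its centre.
- offcut6: Loose chunky offcut, 22 x 18 x 16 mm, brass, about 20 g, lying on the bed at the start, if present (4 to 7 of the seven are). Origin at its centre.
- sticky_notes: Block of yellow sticky notes 75 x 75 x 30 mm, loose, to be left alone. Origin at the centre of its underside.
- screw_tin: Round steel screw tin, 72 mm across, 22 mm high, loose, to be left alone. Origin at the centre of its underside.
- bushing: Brass bushing, 36 mm across, 28 mm high, loose, to be left alone. Origin at the centre of its underside.

How it is judged:
By the outcome, as a careful person would: the job done as asked, in the order asked, and still so for the second after the job is handed in, with the robot touching nothing.
Of offcut0, offcut1, offcut2, offcut3, offcut4, offcut5, offcut6 only 4 to 7 are there at a start; the rules pass over those that are not, and their reading is None.
At some moment in a run one of brush, blank0, blank1 may be knocked a few centimetres aside while the robot is not near it.
Once in a run the grip may slacken for a moment while it holds something.
It also fails if it takes over 208 s, if anything falls off the work surface, if the arm or the gripper's body presses on something with over 40 N, if the wrist force passes 120 N, or if a joint passes its speed limit or range.

## Working session

There is one attempt and no reset: what is moved stays moved. The work goes in short steps, Python scripts to look and compute and a tool call to move; the robot and the scene stay as the last step left them, time stands still between calls to the robot, and variables do not carry over. Pictures are saved under pics/ and viewed, at most 14 in all, crops included, and the job is handed in when it is done.

Besides the shell and the picture viewer there is one more tool, called as a command line: name --argument value ..., lists and objects as JSON in quotes. send_rows: Moves the arm, as the interface text tells. Its arguments: {"type":"object","properties":{"series":{"type":"array","items":{"type":"object","properties":{"x":{"type":"number"},"y":{"type":"number"},"z":{"type":"number"},"twist":{"type":"number"},"grip":{"type":"number"}}}}},"required":["series"]}

```bash
ls; mkdir -p pics
python3 - <<'E'
from bench import sense,cams,bot
import cv2,json
print({k:v for k,v in sense().items() if k in('time','position','eef_rot','grip_width')}, bot.pinch_z)
ims={}
for n in("scene","side"):
    p=cams.read_camera(n); cv2.imwrite(f"pics/{n}0.png",p["frame"])
    print(n,p["intrinsics"].tolist(),p["D"],p["extrinsics"].tolist() if hasattr(p["extrinsics"],'tolist') else p["extrinsics"])
E
```

```text
pics
{'time': 0.0, 'position': array([ 0.25452147, -0.59741265,  0.23041004]), 'eef_rot': array([-8.40388266e-04,  9.79779696e-01,  2.00077450e-01, -2.34058087e-04]), 'grip_width': 0.997747030441183} 0.0187
scene [[455.5764284124905, 0.0, 285.9995899240158], [0.0, 455.5764284124905, 205.75632543530162], [0.0, 0.0, 1.0]] [-0.02683612  0.          0.          0.          0.        ] [[-0.09273347208231718, 0.7855312208888182, -0.6118342946946345, 1.1095649355831743], [0.9956695300550273, 0.07719096884427525, -0.0518048380837444, 0.022159888009258263], [0.006533764271761359, -0.6139888071763238, -0.7892876881002492, 0.8778455587758976], [0.0, 0.0, 0.0, 1.0]]
side [[512.8788299795842, 0.0, 285.99817321061437], [0.0, 512.8788299795842, 205.11887603958198], [0.0, 0.0, 1.0]] [-0.06135235  0.          0.          0.          0.        ] [[-0.7643404004284843, -0.40628586965328606, 0.5007150331205339, -0.19573209721403506], [-0.6447408044532257, 0.46992772696083074, -0.6028907251786464, 0.8186389558864452], [0.009646105215657112, -0.7836451515536226, -0.6211338254359269, 0.9844448088005189], [0.0, 0.0, 0.0, 1.0]]
```

View pics/scene0.png

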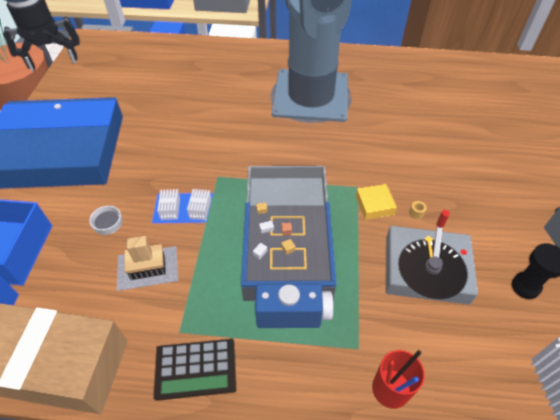

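View pics/side0.png

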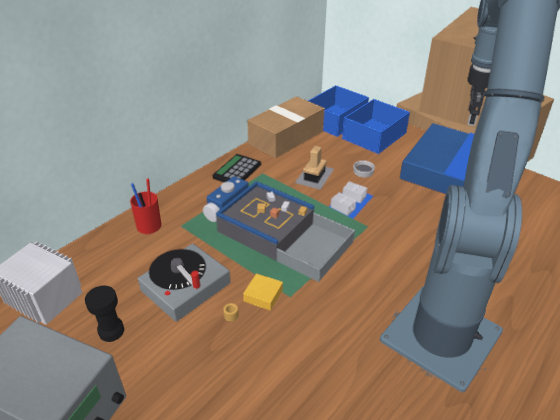

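The scene shows the brush at about (145,255), the blanks at (169,204) and (199,204), and five offcuts on the bed at (262,208), (267,227), (287,228), (260,250) and (288,246). The lever knob is at (443,215), its hinge at (434,266) and the red dot at (463,252). The side view agrees.

```bash
cat > h.py <<'E'
from bench import sense,cams,bot
import cv2,numpy as np
def ray(p,uv):
    E=np.array(p["extrinsics"]);u=cv2.undistortPoints(np.array([[uv]],float),np.array(p["intrinsics"]),np.array(p["D"]))[0,0]
    return E[:3,3],E[:3,:3]@[u[0],u[1],1]
def plane(p,uv,z):
    o,d=ray(p,uv);return o+d*(z-o[2])/d[2]
def proj(p,X):
    T=np.linalg.inv(np.array(p["extrinsics"]))
    return cv2.projectPoints(np.atleast_2d(np.array(X,float)),cv2.Rodrigues(T[:3,:3])[0],T[:3,3],np.array(p["intrinsics"]),np.array(p["D"]))[0][:,0]
def find(p,name,z,n=1,show=True):
    r=[(round(d["conf"],2),np.round(d["location"],1),np.round(plane(p,d["location"],z)[:2],4)) for d in cams.search_frame(name,p)[:n]]
    if show:
        for c,l,q in r: print(name,c,l.tolist(),q.tolist())
    return r
E
python3 - <<'E'
from h import *
for n in("scene","side"):
    p=cams.read_camera(n);print(n)
    for t,z,k in[("brush",.055,1),("brush_mat",0,1),("blank0",.02,3),("lever_knob",.096,1),("lever_hinge",.072,1),("lever",.07,1),("pointer_tip",.054,1),("pointer",.054,1),("station",.06,1),("bed",.06,1),("tray",.004,1),("outline_front",.06,1),("outline_back",.06,1)]+[(f"offcut{i}",.068,2) for i in range(7)]+[("sticky_notes",.015,1),("bushing",.014,1),("screw_tin",.011,1)]:
        try: find(p,t,z,k)
        except Exception as e: print(t,e)
E
```

```text
scene
brush 0.57 [140.0, 260.1] [0.6453, -0.3229]
brush_mat 0.82 [152.2, 275.3] [0.6492, -0.3083]
blank0 0.9 [169.5, 204.9] [0.4692, -0.3113]
blank0 0.81 [198.8, 203.6] [0.4585, -0.2424]
blank0 0.7 [438.6, 242.0] [0.5142, 0.3186]
lever_knob 0.67 [438.2, 242.7] [0.5687, 0.2913]
lever_hinge 0.71 [434.3, 242.4] [0.5522, 0.2914]
lever 0.6 [438.4, 239.3] [0.5419, 0.3017]
pointer_tip 0.53 [427.3, 243.1] [0.543, 0.282]
pointer 0.66 [149.4, 274.4] [0.676, -0.2943]
station 0.88 [288.3, 252.0] [0.5981, -0.0152]
bed 0.74 [437.7, 243.9] [0.5471, 0.3023]
tray 0.75 [295.0, 252.8] [0.5638, -0.0026]
outline_front 0.88 [292.0, 251.3] [0.5956, -0.0076]
outline_back 0.59 [288.2, 252.9] [0.6004, -0.0152]
offcut0 0.69 [264.3, 226.6] [0.5436, -0.0726]
offcut0 0.6 [263.0, 249.6] [0.6024, -0.0682]
offcut1 0.69 [264.3, 226.6] [0.5436, -0.0726]
offcut1 0.6 [263.0, 249.6] [0.6024, -0.0682]
offcut2 0.69 [264.3, 226.6] [0.5436, -0.0726]
offcut2 0.6 [263.0, 249.6] [0.6024, -0.0682]
offcut3 0.69 [264.3, 226.6] [0.5436, -0.0726]
offcut3 0.6 [263.0, 249.6] [0.6024, -0.0682]
offcut4 0.69 [264.3, 226.6] [0.5436, -0.07
[... 1017 characters left out ...]
0661]
offcut1 0.61 [285.0, 206.0] [0.5426, -0.0659]
offcut1 0.58 [269.0, 197.4] [0.6042, -0.0661]
offcut2 0.61 [285.0, 206.0] [0.5426, -0.0659]
offcut2 0.58 [269.0, 197.4] [0.6042, -0.0661]
offcut3 0.61 [285.0, 206.0] [0.5426, -0.0659]
offcut3 0.58 [269.0, 197.4] [0.6042, -0.0661]
offcut4 0.61 [285.0, 206.0] [0.5426, -0.0659]
offcut4 0.58 [269.0, 197.4] [0.6042, -0.0661]
offcut5 0.61 [285.0, 206.0] [0.5426, -0.0659]
offcut5 0.58 [269.0, 197.4] [0.6042, -0.0661]
offcut6 0.61 [285.0, 206.0] [0.5426, -0.0659]
offcut6 0.58 [269.0, 197.4] [0.6042, -0.0661]
sticky_notes 0.96 [263.9, 291.4] [0.4027, 0.1808]
bushing 0.58 [231.5, 312.6] [0.4169, 0.2818]
screw_tin 0.55 [361.1, 168.9] [0.5242, -0.4419]
```

send_rows --series '[{"x": 0.2, "y": 0.3, "z": 0.13, "twist": -0.15}, {"x": 0.2, "y": 0.3, "z": 0.13, "twist": -0.3}, {"x": 0.2, "y": 0.3, "z": 0.13, "twist": -0.403}, {"x": 0.2, "y": 0.3, "z": 0.13, "twist": -0.403}, {"x": 0.2, "y": 0.3, "z": 0.13, "twist": -0.403}, {"x": 0.24, "y": 0.6, "z": 0.13, "twist": -0.403}, {"x": 0.24, "y": 0.6, "z": 0.13, "twist": -0.403}, {"x": 0.24, "y": 0.6, "z": 0.13, "twist": -0.403}, {"x": 0.24, "y": 0.6, "z": 0.13, "twist": -0.403}, {"x": 0.24, "y": 0.6, "z": 0.13, "twist": -0.403}, {"x": 0.24, "y": 0.6, "z": 0.13, "twist": -0.403}, {"x": 0.24, "y": 0.6, "z": 0.13, "twist": -0.403}, {"x": 0.24, "y": 0.6, "z": 0.13, "twist": -0.403}, {"x": 0.24, "y": 0.6, "z": 0.13, "twist": -0.403}]'

```text
invalid input at $.series[0]: expected keys x, y, z, twist, grip
```

Run:
```python
from h import *
s=sense();print(s["time"],s["position"],s["eef_rot"],s["qpos"])
p=cams.read_camera("wrist");print(p["intrinsics"][0][0],np.round(p["extrinsics"],3).tolist(),p["D"]);cv2.imwrite("pics/w1.png",p["frame"])
```

```text
2.5 [ 0.25481154 -0.59797413  0.23130596] [ 2.21880665e-05  9.79781878e-01  2.00068667e-01 -5.08003988e-07] [ 1.10181348  0.53637604 -0.00444428  1.53789758  0.00260763  1.06728233
 -0.0712051 ]
366.1558904382198 [[0.392, -0.888, -0.239, 0.316], [-0.92, -0.379, -0.101, -0.572], [-0.001, 0.26, -0.966, 0.373], [0.0, 0.0, 0.0, 1.0]] [-0.07756601  0.          0.          0.          0.        ]
```

View pics/w1.png

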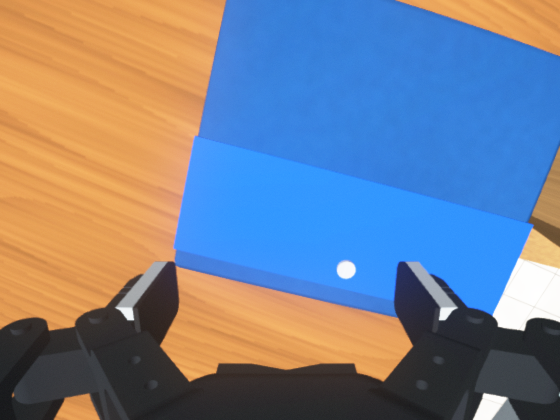

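The wrist picture shows only the blue case under the start pose, because the move was refused for missing keys. I'll resend it with every key filled in.

send_rows --series '[{"x": 0.2, "y": 0.3, "z": 0.13, "twist": -0.15, "grip": 1}, {"x": 0.2, "y": 0.3, "z": 0.13, "twist": -0.3, "grip": 1}, {"x": 0.2, "y": 0.3, "z": 0.13, "twist": -0.403, "grip": 1}, {"x": 0.25, "y": 0.35, "z": 0.13, "twist": -0.403, "grip": 1}, {"x": 0.25, "y": 0.4, "z": 0.13, "twist": -0.403, "grip": 1}, {"x": 0.28, "y": 0.5, "z": 0.13, "twist": -0.403, "grip": 1}, {"x": 0.28, "y": 0.5, "z": 0.13, "twist": -0.403, "grip": 1}, {"x": 0.28, "y": 0.6, "z": 0.13, "twist": -0.403, "grip": 1}, {"x": 0.28, "y": 0.6, "z": 0.13, "twist": -0.403, "grip": 1}, {"x": 0.28, "y": 0.6, "z": 0.13, "twist": -0.403, "grip": 1}, {"x": 0.28, "y": 0.6, "z": 0.13, "twist": -0.403, "grip": 1}, {"x": 0.28, "y": 0.6, "z": 0.13, "twist": -0.403, "grip": 1}, {"x": 0.28, "y": 0.6, "z": 0.13, "twist": -0.403, "grip": 1}, {"x": 0.28, "y": 0.6, "z": 0.13, "twist": -0.403, "grip": 1}, {"x": 0.28, "y": 0.6, "z": 0.13, "twist": -0.403, "grip": 1}, {"x": 0.28, "y": 0.6, "z": 0.13, "twist": -0.403, "grip": 1}]'

```text
time: 4.15
position: [0.5348, 0.0022, 0.3612]
eef_rot: [0.0, 1.0, 0.001, -0.0]
ft_force: [0.6, -1.0, -0.9]
grip_width: 1.004
grip_force: 0.0
```

Run:
```python
from h import *
import pickle
s=sense();print(s["time"],s["position"],s["eef_rot"],s["qpos"])
p=cams.read_camera("wrist");cv2.imwrite("pics/w2.png",p["frame"]);pickle.dump(p,open("w2.pkl","wb"))
```

```text
4.15 [0.53477277 0.00222935 0.36121486] [ 2.01238706e-04  9.99999793e-01  6.02708911e-04 -9.70563492e-05] [ 0.1287137   0.2355394  -0.26250213  1.66535877  0.06426629  1.24934609
 -1.7167914 ]
```

View pics/w2.png

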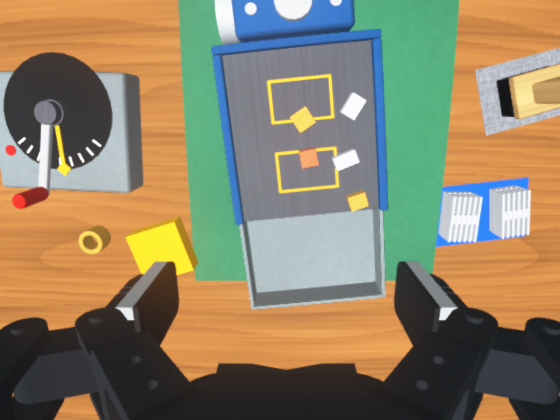

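The wrist picture gives a clear top view (image up is +x, image left is +y). The outline corners are at about (267,81)–(333,116) and (275,153)–(340,186). The five offcuts are at (303,119), (353,105), (309,158), (345,160) and (357,201). The hinge is at (47,112), the knob runs from (18,202) to (45,192), the pointer tip is at (64,172) and the red dot at (11,150).

Run:
```python
from h import *
import pickle
p=pickle.load(open("w2.pkl","rb"));f=p["frame"]
P=lambda u,z:plane(p,u,z)[:2]
px=[(267,81),(330,74),(333,116),(272,124),(275,153),(335,147),(340,186),(280,192)]
M=[(a+sx*25,sy*37) for a in(42,-42) for sx,sy in((1,1),(1,-1),(-1,-1),(-1,1))]
W=np.array([P(u,.06) for u in px]);M=np.array(M)/1000
mc,wc=M.mean(0),W.mean(0);H=(M-mc).T@(W-wc);th=np.arctan2(H[0,1]-H[1,0],H[0,0]+H[1,1])
R=np.array([[np.cos(th),-np.sin(th)],[np.sin(th),np.cos(th)]]);t=wc-R@mc
print("station",t,th,np.abs((R@M.T).T+t-W).max())
for u in[(303,119),(353,105),(309,158),(345,160),(357,201)]:print("off",np.round(R.T@(P(u,.068)-t),3))
print("hinge",P((47,112),.08),P((47,112),.072))
h=P((47,112),.078)
a=lambda v:np.arctan2(*(v[::-1]))
tip,dot=P((64,174),.054),P((11,150),.052)
print("tip",tip,np.linalg.norm(tip-h),a(tip-h),"dot",dot,np.linalg.norm(dot-h),a(dot-h))
for z,u in[(.116,(19,203)),(.072,(43,191)),(.096,(30,198))]:
    q=P(u,z);print("knob",z,q,np.linalg.norm(q-h),a(q-h))
hsv=cv2.cvtColor(f,cv2.COLOR_BGR2HSV)
m=((hsv[...,1]>170)&((hsv[...,0]<4)|(hsv[...,0]>174))).astype('u1')
n,l,s,c=cv2.connectedComponentsWithStats(m)
for i in range(1,n):
    if s[i,4]>15:print(s[i].tolist(),c[i])
```

```text
station [ 0.57079586 -0.01920062] 0.11426870757797733 0.0014066571427534535
off [ 0.019 -0.   ]
off [ 0.029 -0.059]
off [-0.027 -0.003]
off [-0.034 -0.045]
off [-0.086 -0.056]
hinge [0.60128794 0.28083664] [0.60128926 0.28609931]
tip [0.52341314 0.28647529] 0.07799502807792327 3.0861378292362085 dot [0.55506136 0.35662335] 0.08765194911648731 2.126324078201522
knob 0.116 [0.50108384 0.3078194 ] 0.10343948519298016 2.890836762098398
knob 0.072 [0.50523396 0.30652423] 0.09909803903420433 2.8931058457691177
knob 0.096 [0.50208182 0.30792522] 0.10249957413776106 2.8874206551702226
[6, 146, 9, 9, 64] [ 10.109375 149.75    ]
[13, 188, 35, 20, 430] [ 29.16976744 197.19069767]
```

send_rows --series '[{"x": 0.0, "y": 0.1, "z": 0, "twist": 0, "grip": 1}, {"x": 0.0, "y": 0.2, "z": 0, "twist": 0, "grip": 1}, {"x": 0.0, "y": 0.2, "z": 0, "twist": 0, "grip": 1}, {"x": -0.032, "y": 0.305, "z": -0.1, "twist": 0, "grip": 1}, {"x": -0.032, "y": 0.305, "z": -0.14, "twist": 0, "grip": 1}, {"x": -0.032, "y": 0.305, "z": -0.14, "twist": 0, "grip": 1}, {"x": -0.032, "y": 0.305, "z": -0.14, "twist": 0, "grip": 1}, {"x": -0.032, "y": 0.305, "z": -0.14, "twist": 0, "grip": 1}, {"x": -0.032, "y": 0.305, "z": -0.14, "twist": 0, "grip": 1}, {"x": -0.032, "y": 0.305, "z": -0.14, "twist": 0, "grip": 1}, {"x": -0.032, "y": 0.305, "z": -0.14, "twist": 0, "grip": 1}]'

```text
time: 5.3
position: [0.5048, 0.3051, 0.2228]
eef_rot: [-0.0, 1.0, -0.002, 0.001]
ft_force: [0.1, -0.4, 0.6]
grip_width: 1.0
grip_force: 0.0
```

Run:
```python
from h import *
import pickle
s=sense();print(s["time"],s["position"],s["eef_rot"],s["qpos"])
p=cams.read_camera("wrist");cv2.imwrite("pics/w3.png",p["frame"]);pickle.dump(p,open("w3.pkl","wb"))
```

```text
5.3 [0.50481015 0.30505302 0.22283618] [-3.92214681e-05  9.99997237e-01 -1.91768804e-03  1.35910732e-03] [-0.33635475  0.47115454 -0.38225021  1.69643355  0.20315152  1.01082893
 -2.36357551]
```

View pics/w3.png

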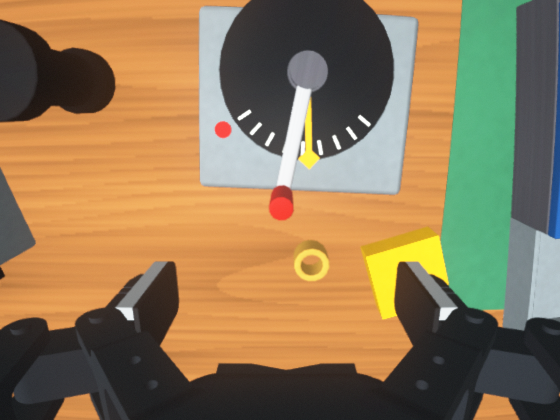

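The closer view shows the hub at (307,70), the top of the knob at (281,206), the pointer tip at (309,168) and the red dot at (223,130). A brass bushing at (311,262) and the notes at (407,270) must be avoided.

Run:
```python
from h import *
import pickle
p=pickle.load(open("w3.pkl","rb"))
P=lambda u,z:plane(p,u,z)[:2]
a=lambda v:np.arctan2(*(v[::-1]))%(2*np.pi)
for zh in(.072,.08):
    h=P((307,70),zh)
    print("hinge",zh,h)
    for n,u,z in[("tip",(309,169),.054),("tipc",(309,158),.054),("dot",(223,130),.052),("knobtop",(281,208),.116),("knobbase",(286,188),.074)]:
        q=P(u,z);print(n,q,np.linalg.norm(q-h),a(q-h))
from scipy.spatial.transform import Rotation
# bushing & notes
print(P((311,262),.028),[P(u,.03) for u in((434,232),(362,242),(382,318))])
```

```text
hinge 0.072 [0.60064282 0.28882908]
tip [0.52158799 0.28540226] 0.07912906619167882 3.1849129076129095
tipc [0.53102804 0.2855111 ] 0.06969380092669476 3.1892185916606164
dot [0.55476972 0.35809344] 0.08307762641977985 2.155762809552086
knobtop [0.50375985 0.308648  ] 0.09888932183060625 2.939810919669959
knobbase [0.50925373 0.30513553] 0.09283245464827222 2.965021939556478
hinge 0.08 [0.59982975 0.28926237]
tip [0.52158799 0.28540226] 0.0783369271325204 3.1908883946471684
tipc [0.53102804 0.2855111 ] 0.06890389943727113 3.1960616667728123
dot [0.55476972 0.35809344] 0.08226859413845657 2.150431167293814
knobtop [0.50375985 0.308648  ] 0.09800626343850596 2.942479651950634
knobbase [0.50925373 0.30513553] 0.09195635902707164 2.968107520017776
[0.42433286 0.28059614] [array([0.45579123, 0.1606235 ]), array([0.44597401, 0.23121328]), array([0.36121685, 0.20538067])]
```

send_rows --series '[{"x": -0.001, "y": 0.002, "z": -0.05, "twist": 0, "grip": 0.7}, {"x": -0.001, "y": 0.002, "z": -0.1, "twist": 0, "grip": 0.7}, {"x": -0.001, "y": 0.002, "z": -0.142, "twist": 0, "grip": 0.7}, {"x": -0.001, "y": 0.002, "z": -0.142, "twist": 0, "grip": 0.7}, {"x": -0.001, "y": 0.002, "z": -0.142, "twist": 0, "grip": 0.7}, {"x": -0.001, "y": 0.002, "z": -0.142, "twist": 0, "grip": 0.4}, {"x": -0.001, "y": 0.002, "z": -0.142, "twist": 0, "grip": 0}, {"x": -0.001, "y": 0.002, "z": -0.142, "twist": 0, "grip": 0}, {"x": -0.001, "y": 0.002, "z": -0.142, "twist": 0, "grip": 0}, {"x": -0.001, "y": 0.002, "z": -0.142, "twist": 0, "grip": 0}, {"x": -0.001, "y": 0.002, "z": -0.142, "twist": 0, "grip": 0}, {"x": -0.001, "y": 0.002, "z": -0.142, "twist": 0, "grip": 0}]'

```text
time: 6.55
position: [0.503, 0.3097, 0.0814]
eef_rot: [-0.001, 1.0, -0.0, 0.001]
ft_force: [-1.9, -0.9, 8.4]
grip_width: 0.194
grip_force: 58.2
```

send_rows --series '[{"x": 0.003, "y": 0.014, "z": 0, "twist": 0, "grip": 0}, {"x": 0.0065, "y": 0.021, "z": 0, "twist": 0, "grip": 0}, {"x": 0.0094, "y": 0.0276, "z": 0, "twist": 0, "grip": 0}, {"x": 0.0135, "y": 0.034, "z": 0, "twist": 0, "grip": 0}, {"x": 0.0175, "y": 0.0402, "z": 0, "twist": 0, "grip": 0}, {"x": 0.0225, "y": 0.046, "z": 0, "twist": 0, "grip": 0}, {"x": 0.0273, "y": 0.0515, "z": 0, "twist": 0, "grip": 0}, {"x": 0.0348, "y": 0.058, "z": 0, "twist": 0, "grip": 0}, {"x": 0.0387, "y": 0.061, "z": 0, "twist": 0, "grip": 0}, {"x": 0.0412, "y": 0.063, "z": 0, "twist": 0, "grip": 0}, {"x": 0.0412, "y": 0.063, "z": 0, "twist": 0, "grip": 0}, {"x": 0.0412, "y": 0.063, "z": 0, "twist": 0, "grip": 0}]'

```text
time: 7.75
position: [0.545, 0.3714, 0.0808]
eef_rot: [0.0, 1.0, -0.001, 0.002]
ft_force: [2.5, -3.7, 4.8]
grip_width: 0.194
grip_force: 59.6
```

send_rows --series '[{"x": 0.002, "y": 0.0014, "z": 0, "twist": 0, "grip": 0}, {"x": 0.004, "y": 0.0028, "z": 0, "twist": 0, "grip": 0}, {"x": 0.004, "y": 0.0028, "z": 0, "twist": 0, "grip": 0}, {"x": 0.004, "y": 0.0028, "z": 0, "twist": 0, "grip": 0}]'

```text
time: 8.15
position: [0.5462, 0.3723, 0.0807]
eef_rot: [0.002, 1.0, -0.001, -0.001]
ft_force: [-7.0, -9.3, 15.1]
grip_width: 0.193
grip_force: 60.8
```

send_rows --series '[{"x": -0.002, "y": -0.0014, "z": 0, "twist": 0, "grip": 0.6}, {"x": -0.002, "y": -0.0014, "z": 0, "twist": 0, "grip": 0.6}, {"x": -0.002, "y": -0.0014, "z": 0, "twist": 0, "grip": 0.6}, {"x": -0.002, "y": -0.0014, "z": 0.05, "twist": 0, "grip": 0.6}, {"x": -0.002, "y": -0.0014, "z": 0.1, "twist": 0, "grip": 1}, {"x": -0.002, "y": -0.0014, "z": 0.15, "twist": 0, "grip": 1}, {"x": 0.014, "y": -0.662, "z": 0.22, "twist": 0, "grip": 1}, {"x": 0.014, "y": -0.662, "z": 0.22, "twist": 0, "grip": 1}, {"x": 0.014, "y": -0.662, "z": 0.22, "twist": 0, "grip": 1}, {"x": 0.014, "y": -0.662, "z": 0.22, "twist": 0, "grip": 1}, {"x": 0.014, "y": -0.662, "z": 0.22, "twist": 0, "grip": 1}, {"x": 0.014, "y": -0.662, "z": 0.22, "twist": 0, "grip": 1}, {"x": 0.014, "y": -0.662, "z": 0.22, "twist": 0, "grip": 1}, {"x": 0.014, "y": -0.662, "z": 0.22, "twist": 0, "grip": 1}, {"x": 0.014, "y": -0.662, "z": 0.22, "twist": 0, "grip": 1}, {"x": 0.014, "y": -0.662, "z": 0.22, "twist": 0, "grip": 1}, {"x": 0.014, "y": -0.662, "z": 0.22, "twist": 0, "grip": 1}, {"x": 0.014, "y": -0.662, "z": 0.22, "twist": 0, "grip": 1}, {"x": 0.014, "y": -0.662, "z": 0.22, "twist": 0, "grip": 1}, {"x": 0.014, "y": -0.662, "z": 0.22, "twist": 0, "grip": 1}]'

```text
time: 10.15
position: [0.5597, -0.2944, 0.2996]
eef_rot: [0.002, 1.0, -0.004, 0.0]
ft_force: [-0.1, -0.9, 0.4]
grip_width: 1.002
grip_force: 0.0
```

Run:
```python
from h import *
import pickle
s=sense();print(s["time"],s["position"],s["eef_rot"],s["qpos"])
p=cams.read_camera("wrist");cv2.imwrite("pics/w4.png",p["frame"]);pickle.dump(p,open("w4.pkl","wb"))
```

```text
10.15 [ 0.5596649  -0.29444512  0.29956052] [ 1.94067235e-03  9.99990470e-01 -3.90985298e-03  8.47917715e-05] [ 0.54217328  0.4536858  -0.18585959  1.50457476  0.09118292  1.19000735
 -1.23770844]
```

View pics/w4.png

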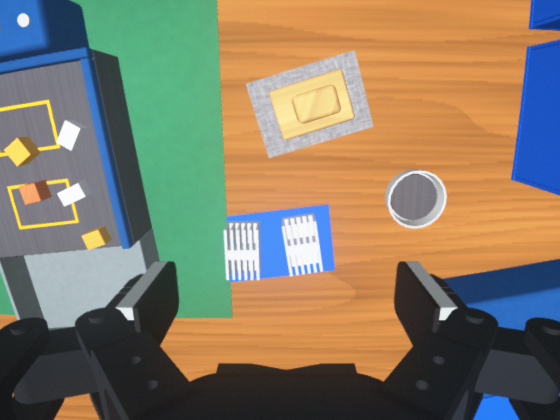

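The view shows the mat with corners at (247,84), (355,51), (373,127) and (270,158), and the brush standing on it with the handle top at about (317,102). The blanks are at (241,250) and (303,245).

Run:
```python
from h import *
import pickle
p=pickle.load(open("w4.pkl","rb"));f=p["frame"]
P=lambda u,z:plane(p,u,z)[:2]
mat=np.array([P(u,0) for u in[(247,84),(355,51),(373,127),(270,158)]])
def yaw(c): # c: cornersTL,TR,BR,BL; long axis TL->TR
    d=(c[1]-c[0])+(c[2]-c[3]);e=(c[3]-c[0])+(c[2]-c[1]);return np.degrees(np.arctan2(d[1],d[0])),np.linalg.norm(d)/2,np.linalg.norm(e)/2
print("mat",mat.mean(0),yaw(mat))
for n,z,c in[("back",.046,[(270,88),(346,68),(355,118),(280,139)]),("handle",.106,[(291,92),(335,81),(342,112),(297,122)])]:
    c=np.array([P(u,z) for u in c]);print(n,c.mean(0),yaw(c))
hsv=cv2.cvtColor(f,cv2.COLOR_BGR2HSV)
for x0,x1 in((222,266),(278,328)):
    m=np.zeros(f.shape[:2],'u1');m[205:285,x0:x1]=(hsv[205:285,x0:x1,1]<70)&(hsv[205:285,x0:x1,2]>120)
    pts=np.argwhere(m)[:,::-1].astype(float)
    w=np.array([P(u,.036) for u in pts]).astype('f4')*1000
    print("blank",cv2.minAreaRect(w),cv2.boundingRect(m))
find(p,"blank0",.02,2)
```

```text
mat [ 0.62968759 -0.32537596] (np.float64(-73.74061867685649), np.float64(0.1286967663457294), np.float64(0.08938986433294589))
back [ 0.63147346 -0.3237445 ] (np.float64(-75.37950328457347), np.float64(0.08168869058186747), np.float64(0.05265610178346633))
handle [ 0.63209038 -0.3224621 ] (np.float64(-77.26821282140976), np.float64(0.04046760887792967), np.float64(0.027067641305241263))
blank ((466.1862487792969, -245.02320861816406), (49.30106735229492, 93.36892700195312), 88.65962982177734) (223, 211, 43, 74)
blank ((474.1505126953125, -309.54876708984375), (85.35169982910156, 59.778568267822266), 6.467662334442139) (278, 205, 50, 73)
blank0 0.91 [242.9, 245.8] [0.4636, -0.2416]
blank0 0.59 [300.0, 239.3] [0.4715, -0.3118]
```

send_rows --series '[{"x": 0.04, "y": -0.02, "z": -0.02, "twist": 0.13, "grip": 1}, {"x": 0.072, "y": -0.029, "z": -0.05, "twist": 0.253, "grip": 1}, {"x": 0.072, "y": -0.029, "z": -0.1, "twist": 0.253, "grip": 1}, {"x": 0.072, "y": -0.029, "z": -0.15, "twist": 0.253, "grip": 1}, {"x": 0.072, "y": -0.029, "z": -0.2, "twist": 0.253, "grip": 1}, {"x": 0.072, "y": -0.029, "z": -0.237, "twist": 0.253, "grip": 1}, {"x": 0.072, "y": -0.029, "z": -0.237, "twist": 0.253, "grip": 1}, {"x": 0.072, "y": -0.029, "z": -0.237, "twist": 0.253, "grip": 1}, {"x": 0.072, "y": -0.029, "z": -0.237, "twist": 0.253, "grip": 0.6}, {"x": 0.072, "y": -0.029, "z": -0.237, "twist": 0.253, "grip": 0.2}, {"x": 0.072, "y": -0.029, "z": -0.237, "twist": 0.253, "grip": 0}, {"x": 0.072, "y": -0.029, "z": -0.237, "twist": 0.253, "grip": 0}, {"x": 0.072, "y": -0.029, "z": -0.237, "twist": 0.253, "grip": 0}, {"x": 0.072, "y": -0.029, "z": -0.237, "twist": 0.253, "grip": 0}, {"x": 0.072, "y": -0.029, "z": -0.237, "twist": 0.253, "grip": 0}]'

```text
time: 11.75
position: [0.6343, -0.3171, 0.0646]
eef_rot: [0.001, 0.992, 0.126, 0.001]
ft_force: [-0.0, -0.1, 6.5]
grip_width: 0.46
grip_force: 59.5
```

Run:
```python
from h import *
import pickle
p=pickle.load(open("w2.pkl","rb"));f=p["frame"]
P=lambda u,z:plane(p,u,z)[:2]
t=np.array([.5708,-.0192]);th=.1143;R=np.array([[np.cos(th),-np.sin(th)],[np.sin(th),np.cos(th)]])
S=lambda u,z:np.round((R.T@(P(u,z)-t))*1000,1)
print("back fence inner top L,R",S((222,53),.072),S((378,38),.072),"bed front",S((238,222),.06),S((384,208),.06))
m=(f.min(2)>150).astype('u1');m[:85]=0;m[175:]=0;m[:,:335]=0;m[:,370:]=0
n,l,st,c=cv2.connectedComponentsWithStats(m)
for i in range(1,n):
    if st[i,4]>30:
        q=np.array([S(u[::-1],.074) for u in np.argwhere(l==i)]);print("white",st[i].tolist(),q.min(0),q.max(0))
s=sense();print(s["position"],s["eef_rot"],s["grip_width"],s["ft_force"])
```

```text
back fence inner top L,R [101.5  81.9] [ 98.3 -91.9] bed front [-98.8  94.3] [-101.2  -91.3]
white [340, 92, 27, 29, 446] [ 11.8 -73.5] [ 43.1 -42.9]
white [335, 149, 25, 22, 385] [-44.4 -60.9] [-20.9 -31.9]
[ 0.63426136 -0.31714724  0.06459939] [9.77099002e-04 9.92059467e-01 1.25758001e-01 1.40891150e-03] 0.46036666674446114 [-0.02114853 -0.10405542  6.51345291]
```

send_rows --series '[{"x": 0, "y": 0, "z": 0.03, "twist": 0, "grip": 0}, {"x": 0, "y": 0, "z": 0.07, "twist": 0, "grip": 0}, {"x": 0, "y": 0, "z": 0.11, "twist": 0, "grip": 0}, {"x": 0, "y": 0.02, "z": 0.14, "twist": -0.05, "grip": 0}, {"x": 0.0, "y": 0.06, "z": 0.14, "twist": -0.1, "grip": 0}, {"x": 0.005, "y": 0.1, "z": 0.14, "twist": -0.138, "grip": 0}, {"x": 0.01, "y": 0.14, "z": 0.14, "twist": -0.138, "grip": 0}, {"x": 0.016, "y": 0.18, "z": 0.14, "twist": -0.138, "grip": 0}, {"x": 0.016, "y": 0.22, "z": 0.14, "twist": -0.138, "grip": 0}, {"x": 0.016, "y": 0.25, "z": 0.14, "twist": -0.138, "grip": 0}, {"x": 0.016, "y": 0.262, "z": 0.14, "twist": -0.138, "grip": 0}, {"x": 0.016, "y": 0.262, "z": 0.14, "twist": -0.138, "grip": 0}, {"x": 0.016, "y": 0.262, "z": 0.14, "twist": -0.138, "grip": 0}]'

```text
time: 13.05
position: [0.6489, -0.0564, 0.2023]
eef_rot: [0.001, 0.998, 0.056, -0.0]
ft_force: [-0.4, -0.6, -1.9]
grip_width: 0.459
grip_force: 61.2
```

Run:
```python
from h import *
import pickle
s=sense();print(s["time"],s["position"],s["eef_rot"],s["qpos"])
p=cams.read_camera("side");f=p["frame"][130:300,170:400];q=cams.read_camera("wrist")
cv2.imwrite("pics/a5.png",np.hstack([cv2.resize(f,(440,325)),cv2.resize(q["frame"],(360,325))]))
```

```text
13.05 [ 0.64887944 -0.05643036  0.20232636] [ 8.37114524e-04  9.98402487e-01  5.64956449e-02 -1.22998438e-04] [ 0.17388344  0.58005663 -0.2299526   1.54951304  0.14827184  1.02925661
 -1.55408256]
```

View pics/a5.png

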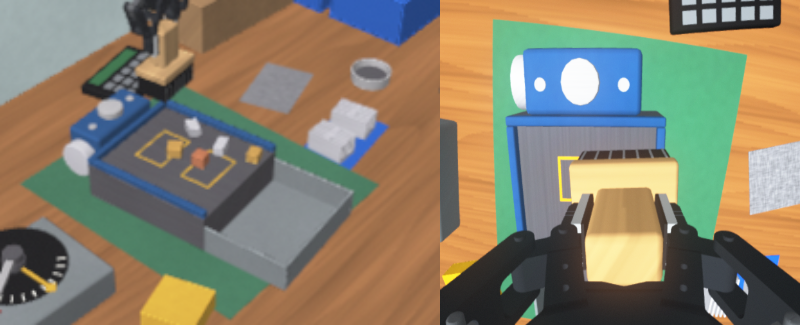

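The brush is held upright above the back right of the bed, with all five offcuts still in place. In the wrist view the far top edge of the brush's wooden back is near (202–369, 207).

Run:
```python
from h import *
p=cams.read_camera("wrist");f=p["frame"]
s=sense();zt=s["position"][2]-.0646+.046
g=f[170:260,215:355].astype(int);print([ (r+170,g[r,[10,50,100,125]].tolist()) for r in range(20,50,2)])
th=.1143;R=np.array([[np.cos(th),-np.sin(th)],[np.sin(th),np.cos(th)]])
for u in((206,207),(286,207),(366,207)): print(R.T@(plane(p,u,zt)-s["position"])[:2], R.T@(plane(p,u,zt)[:2]-[.5708,-.0192]))
```

```text
[(190, [[148, 140, 144], [145, 137, 142], [140, 136, 139], [218, 136, 76]]), (192, [[149, 140, 144], [142, 135, 140], [127, 122, 128], [169, 104, 68]]), (194, [[134, 126, 131], [122, 120, 122], [51, 55, 66], [44, 52, 57]]), (196, [[120, 118, 120], [122, 120, 123], [47, 52, 65], [46, 54, 59]]), (198, [[114, 111, 113], [120, 118, 121], [48, 55, 66], [44, 52, 59]]), (200, [[83, 84, 91], [120, 119, 124], [45, 52, 66], [44, 53, 60]]), (202, [[50, 55, 69], [110, 110, 117], [46, 54, 69], [45, 58, 68]]), (204, [[49, 55, 71], [106, 111, 120], [70, 101, 128], [82, 125, 154]]), (206, [[72, 101, 130], [91, 133, 168], [91, 138, 175], [93, 142, 177]]), (208, [[94, 141, 178], [97, 146, 185], [99, 152, 192], [105, 160, 198]]), (210, [[103, 155, 195], [111, 170, 211], [124, 190, 230], [131, 200, 235]]), (212, [[130, 195, 233], [140, 210, 241], [145, 216, 245], [147, 220, 245]]), (214, [[151, 222, 247], [151, 226, 248], [152, 226, 249], [154, 228, 249]]), (216, [[159, 230, 250], [159, 231, 251], [160, 232, 251], [162, 232, 251]]), (218, [[167, 234, 252], [162, 235, 252], [164, 234, 252], [163, 234, 251]])]
[0.02316949 0.03604031] [ 0.09645106 -0.01035707]
[ 0.02306564 -0.00046183] [ 0.09634721 -0.04685922]
[ 0.0229618  -0.03698059] [ 0.09624337 -0.08337798]
```

send_rows --series '[{"x": 0.0028, "y": 0.0023, "z": -0.02, "twist": 0, "grip": 0}, {"x": 0.0028, "y": 0.0023, "z": -0.04, "twist": 0, "grip": 0}, {"x": 0.0028, "y": 0.0023, "z": -0.055, "twist": 0, "grip": 0}, {"x": 0.0028, "y": 0.0023, "z": -0.065, "twist": 0, "grip": 0}, {"x": 0.0028, "y": 0.0023, "z": -0.0715, "twist": 0, "grip": 0}, {"x": 0.0028, "y": 0.0023, "z": -0.0765, "twist": 0, "grip": 0}, {"x": 0.0028, "y": 0.0023, "z": -0.0765, "twist": 0, "grip": 0}, {"x": 0.0028, "y": 0.0023, "z": -0.0765, "twist": 0, "grip": 0}]'

```text
time: 14.0
position: [0.6522, -0.0519, 0.1263]
eef_rot: [0.0, 0.998, 0.057, 0.0]
ft_force: [-0.3, -0.2, -2.0]
grip_width: 0.455
grip_force: 61.3
```

send_rows --series '[{"x": -0.005, "y": -0.002, "z": 0, "twist": 0, "grip": 0}, {"x": -0.015, "y": -0.0042, "z": 0, "twist": 0, "grip": 0}, {"x": -0.025, "y": -0.0053, "z": 0, "twist": 0, "grip": 0}, {"x": -0.035, "y": -0.0065, "z": 0, "twist": 0, "grip": 0}, {"x": -0.045, "y": -0.0076, "z": 0, "twist": 0, "grip": 0}, {"x": -0.055, "y": -0.0088, "z": 0, "twist": 0, "grip": 0}, {"x": -0.065, "y": -0.0099, "z": 0, "twist": 0, "grip": 0}, {"x": -0.075, "y": -0.0111, "z": 0, "twist": 0, "grip": 0}, {"x": -0.085, "y": -0.0122, "z": 0, "twist": 0, "grip": 0}, {"x": -0.095, "y": -0.0134, "z": 0, "twist": 0, "grip": 0}, {"x": -0.105, "y": -0.0145, "z": 0, "twist": 0, "grip": 0}, {"x": -0.115, "y": -0.0157, "z": 0, "twist": 0, "grip": 0}, {"x": -0.125, "y": -0.0168, "z": 0, "twist": 0, "grip": 0}, {"x": -0.135, "y": -0.018, "z": 0, "twist": 0, "grip": 0}, {"x": -0.145, "y": -0.0191, "z": 0, "twist": 0, "grip": 0}, {"x": -0.155, "y": -0.0203, "z": 0, "twist": 0, "grip": 0}, {"x": -0.165, "y": -0.0214, "z": 0, "twist": 0, "grip": 0}, {"x": -0.175, "y": -0.0226, "z": 0, "twist": 0, "grip": 0}, {"x": -0.18, "y": -0.023, "z": 0, "twist": 0, "grip": 0}, {"x": -0.18, "y": -0.023, "z": 0, "twist": 0, "grip": 0}]'

```text
time: 16.0
position: [0.471, -0.0751, 0.1258]
eef_rot: [0.0, 0.998, 0.057, -0.0]
ft_force: [0.5, -0.0, -2.4]
grip_width: 0.462
grip_force: 61.2
```

send_rows --series '[{"x": 0, "y": 0, "z": 0.04, "twist": 0, "grip": 0}, {"x": 0, "y": 0, "z": 0.08, "twist": 0, "grip": 0}, {"x": 0, "y": 0, "z": 0.08, "twist": 0, "grip": 0}]'

```text
time: 16.3
position: [0.476, -0.075, 0.2106]
eef_rot: [0.001, 0.998, 0.057, 0.005]
ft_force: [1.3, 0.1, -1.2]
grip_width: 0.458
grip_force: 61.7
```

Run:
```python
from h import *
s=sense();print(s["time"],s["position"],s["grip_width"])
p=cams.read_camera("side");f=p["frame"][150:300,190:370];q=cams.read_camera("scene")["frame"][150:300,210:390]
cv2.imwrite("pics/a6.png",np.hstack([cv2.resize(f,(400,333)),cv2.resize(q,(400,333))]))
```

```text
16.3 [ 0.47598441 -0.07499241  0.21064713] 0.45820027730683954
```

View pics/a6.png

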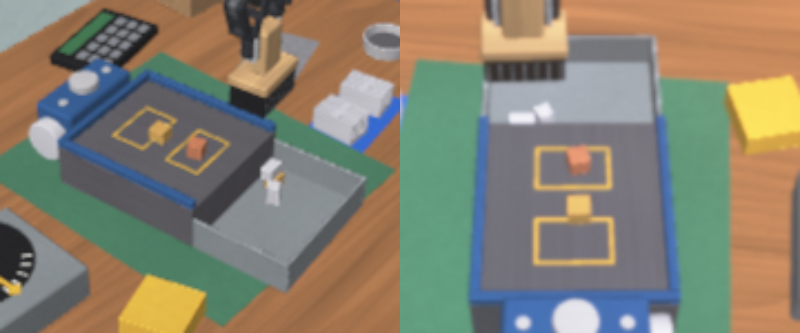

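One copper and one orange offcut remain in the middle of the bed, at about station (-27,3) and (19,3). The other three are in the tray. Next I sweep the centre lane.

send_rows --series '[{"x": 0.05, "y": 0.02, "z": 0, "twist": 0, "grip": 0}, {"x": 0.1, "y": 0.04, "z": 0, "twist": 0, "grip": 0}, {"x": 0.15, "y": 0.06, "z": 0, "twist": 0, "grip": 0}, {"x": 0.175, "y": 0.0675, "z": 0, "twist": 0, "grip": 0}, {"x": 0.175, "y": 0.0675, "z": 0, "twist": 0, "grip": 0}, {"x": 0.175, "y": 0.0675, "z": -0.03, "twist": 0, "grip": 0}, {"x": 0.175, "y": 0.0675, "z": -0.055, "twist": 0, "grip": 0}, {"x": 0.175, "y": 0.0675, "z": -0.07, "twist": 0, "grip": 0}, {"x": 0.175, "y": 0.0675, "z": -0.08, "twist": 0, "grip": 0}, {"x": 0.175, "y": 0.0675, "z": -0.08, "twist": 0, "grip": 0}, {"x": 0.175, "y": 0.0675, "z": -0.08, "twist": 0, "grip": 0}]'

```text
time: 17.5
position: [0.647, -0.0074, 0.1259]
eef_rot: [0.0, 0.998, 0.057, 0.0]
ft_force: [0.7, 0.1, -1.7]
grip_width: 0.458
grip_force: 60.8
```

send_rows --series '[{"x": -0.005, "y": -0.0006, "z": 0, "twist": 0, "grip": 0}, {"x": -0.015, "y": -0.0017, "z": 0, "twist": 0, "grip": 0}, {"x": -0.025, "y": -0.0029, "z": 0, "twist": 0, "grip": 0}, {"x": -0.035, "y": -0.004, "z": 0, "twist": 0, "grip": 0}, {"x": -0.045, "y": -0.0051, "z": 0, "twist": 0, "grip": 0}, {"x": -0.055, "y": -0.0063, "z": 0, "twist": 0, "grip": 0}, {"x": -0.065, "y": -0.0075, "z": 0, "twist": 0, "grip": 0}, {"x": -0.075, "y": -0.0086, "z": 0, "twist": 0, "grip": 0}, {"x": -0.085, "y": -0.0097, "z": 0, "twist": 0, "grip": 0}, {"x": -0.095, "y": -0.0109, "z": 0, "twist": 0, "grip": 0}, {"x": -0.105, "y": -0.012, "z": 0, "twist": 0, "grip": 0}, {"x": -0.115, "y": -0.0132, "z": 0, "twist": 0, "grip": 0}, {"x": -0.125, "y": -0.0143, "z": 0, "twist": 0, "grip": 0}, {"x": -0.135, "y": -0.0155, "z": 0, "twist": 0, "grip": 0}, {"x": -0.145, "y": -0.0166, "z": 0, "twist": 0, "grip": 0}, {"x": -0.155, "y": -0.0178, "z": 0, "twist": 0, "grip": 0}, {"x": -0.165, "y": -0.0189, "z": 0, "twist": 0, "grip": 0}, {"x": -0.175, "y": -0.02, "z": 0, "twist": 0, "grip": 0}, {"x": -0.18, "y": -0.0206, "z": 0, "twist": 0, "grip": 0}, {"x": -0.18, "y": -0.0206, "z": 0, "twist": 0, "grip": 0}]'

```text
time: 19.5
position: [0.466, -0.0282, 0.1258]
eef_rot: [0.0, 0.998, 0.057, -0.0]
ft_force: [-0.2, -0.5, -1.5]
grip_width: 0.463
grip_force: 60.9
```

send_rows --series '[{"x": 0, "y": 0, "z": 0.04, "twist": 0, "grip": 0}, {"x": 0, "y": -0.01, "z": 0.08, "twist": 0, "grip": 0}, {"x": 0, "y": -0.03, "z": 0.08, "twist": 0, "grip": 0}, {"x": 0, "y": -0.07, "z": 0.08, "twist": 0, "grip": 0}, {"x": 0, "y": -0.11, "z": 0.08, "twist": 0, "grip": 0}, {"x": 0, "y": -0.15, "z": 0.08, "twist": 0, "grip": 0}, {"x": 0, "y": -0.15, "z": 0.08, "twist": 0, "grip": 0}]'

```text
time: 20.2
position: [0.4664, -0.1846, 0.2059]
eef_rot: [0.002, 0.999, 0.053, 0.0]
ft_force: [-0.2, 0.5, -3.2]
grip_width: 0.46
grip_force: 61.9
```

Run:
```python
from h import *
s=sense();print(s["time"],s["position"],s["eef_rot"],s["grip_width"],s["grip_force"])
p=cams.read_camera("side");f=p["frame"][150:300,190:370];q=cams.read_camera("scene")["frame"][150:300,210:390]
cv2.imwrite("pics/a7.png",np.hstack([cv2.resize(f,(400,333)),cv2.resize(q,(400,333))]))
```

```text
20.2 [ 0.4663889  -0.18464597  0.20591254] [1.72899578e-03 9.98586179e-01 5.31282388e-02 2.10247614e-04] 0.4604430432279361 61.87278628349304
```

View pics/a7.png

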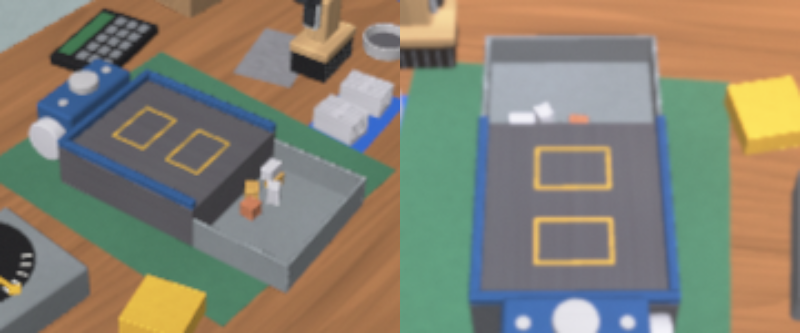

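The bed is clear and all five offcuts are in the tray. Next I return the brush to its mat.

send_rows --series '[{"x": 0.04, "y": -0.035, "z": 0, "twist": 0.05, "grip": 0}, {"x": 0.08, "y": -0.07, "z": 0, "twist": 0.1, "grip": 0}, {"x": 0.12, "y": -0.105, "z": 0, "twist": 0.157, "grip": 0}, {"x": 0.15, "y": -0.13, "z": 0, "twist": 0.157, "grip": 0}, {"x": 0.1676, "y": -0.1462, "z": -0.02, "twist": 0.157, "grip": 0}, {"x": 0.1676, "y": -0.1462, "z": -0.05, "twist": 0.157, "grip": 0}, {"x": 0.1676, "y": -0.1462, "z": -0.08, "twist": 0.157, "grip": 0}, {"x": 0.1676, "y": -0.1462, "z": -0.11, "twist": 0.157, "grip": 0}, {"x": 0.1676, "y": -0.1462, "z": -0.13, "twist": 0.157, "grip": 0}, {"x": 0.1676, "y": -0.1462, "z": -0.138, "twist": 0.157, "grip": 0}, {"x": 0.1676, "y": -0.1462, "z": -0.138, "twist": 0.157, "grip": 0}, {"x": 0.1676, "y": -0.1462, "z": -0.138, "twist": 0.157, "grip": 0}]'

```text
time: 21.5
position: [0.6356, -0.3237, 0.069]
eef_rot: [0.0, 0.991, 0.136, 0.001]
ft_force: [0.3, -0.3, -1.6]
grip_width: 0.458
grip_force: 61.9
```

send_rows --series '[{"x": -0.0015, "y": -0.0005, "z": -0.003, "twist": 0, "grip": 0}, {"x": -0.0015, "y": -0.0005, "z": -0.0045, "twist": 0, "grip": 0}, {"x": -0.0015, "y": -0.0005, "z": -0.0045, "twist": 0, "grip": 0}]'

```text
time: 21.8
position: [0.6334, -0.3252, 0.0642]
eef_rot: [0.001, 0.991, 0.135, 0.001]
ft_force: [1.0, -0.5, 0.4]
grip_width: 0.46
grip_force: 62.1
```

send_rows --series '[{"x": 0, "y": 0, "z": 0, "twist": 0, "grip": 0.5}, {"x": 0, "y": 0, "z": 0, "twist": 0, "grip": 0.8}, {"x": 0, "y": 0, "z": 0, "twist": 0, "grip": 1}, {"x": 0, "y": 0, "z": 0, "twist": 0, "grip": 1}, {"x": 0, "y": 0, "z": 0, "twist": 0, "grip": 1}, {"x": 0, "y": 0, "z": 0.04, "twist": 0, "grip": 1}, {"x": 0, "y": 0, "z": 0.09, "twist": 0, "grip": 1}, {"x": -0.04, "y": 0.01, "z": 0.14, "twist": -0.13, "grip": 1}, {"x": -0.08, "y": 0.02, "z": 0.19, "twist": -0.27, "grip": 1}, {"x": -0.14, "y": 0.045, "z": 0.21, "twist": -0.27, "grip": 1}, {"x": -0.14, "y": 0.045, "z": 0.21, "twist": -0.27, "grip": 1}, {"x": -0.14, "y": 0.045, "z": 0.21, "twist": -0.27, "grip": 1}, {"x": -0.14, "y": 0.045, "z": 0.21, "twist": -0.27, "grip": 1}]'

```text
time: 23.1
position: [0.4929, -0.2798, 0.2743]
eef_rot: [0.001, 1.0, 0.001, 0.001]
ft_force: [0.1, -0.5, -0.1]
grip_width: 0.997
grip_force: 0.0
```

Run:
```python
from h import *
import pickle
s=sense();print(s["time"],s["position"],s["eef_rot"],s["qpos"])
p=cams.read_camera("wrist");cv2.imwrite("pics/w8.png",p["frame"]);pickle.dump(p,open("w8.pkl","wb"))
```

```text
23.1 [ 0.49287453 -0.27982931  0.27428532] [5.45743347e-04 9.99999174e-01 7.97431455e-04 8.47419539e-04] [ 0.56403649  0.35552804 -0.16303563  1.71172968  0.06455496  1.07754596
 -1.18865458]
```

View pics/w8.png

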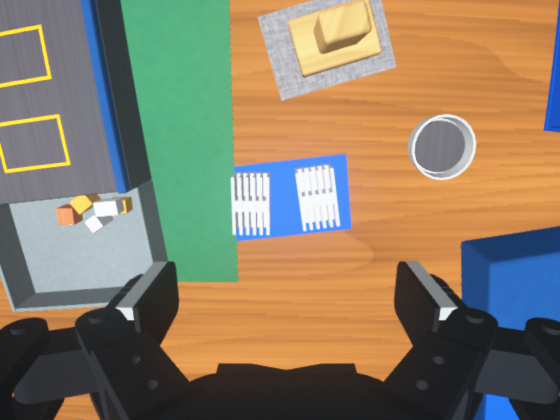

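The brush stands near the middle of its mat (the back's front edge runs from (300,76) to (381,54)), and the tray holds the five offcuts. The blanks are at (251,204) and (318,198).

Run:
```python
from h import *
import pickle
p=pickle.load(open("w8.pkl","rb"));f=p["frame"]
P=lambda u,z:plane(p,u,z)[:2]
def ang(a,b): d=P(b[0],b[1]) if 0 else None
m1,m2,m3=P((258,15),0),P((283,100),0),P((396,67),0)
print("mat",m1,m2,m3,"fronts mid",(m2+m3)/2,np.degrees(np.arctan2(*(m3-m2)[::-1])))
b2,b3,b1=P((302,76),.046),P((382,54),.046),P((289,24),.046)
print("brush back",(b2+b3)/2,np.degrees(np.arctan2(*(b3-b2)[::-1])))
for c,w in(("mat",(m2+m3)/2-0),("br",(b2+b3)/2)):
    a=np.radians(106.3-90);off=.045 if c=="mat" else .027
    print(c,"centre",w+off*np.array([np.cos(a),np.sin(a)]))
for x0,x1 in((226,276),(288,346)):
    m=np.zeros(f.shape[:2],'u1');m[155:245,x0:x1]=f[155:245,x0:x1].min(2)>150
    k=cv2.connectedComponentsWithStats(m);print([s.tolist() for s in k[2][1:] if s[4]>20])
    pts=np.argwhere(m)[:,::-1].astype(float)
    for z in(.036,):
        w=np.array([P(u,z) for u in pts]).astype('f4')*1000;print("blank",cv2.minAreaRect(w))
cv2.imwrite("pics/c8.png",cv2.resize(f[145:255,220:360],None,fx=4,fy=4,interpolation=cv2.INTER_CUBIC))
```

```text
mat [ 0.65702822 -0.25012771] [ 0.56936512 -0.27650188] [ 0.60541975 -0.39933951] fronts mid [ 0.58739243 -0.33792069] -73.64227231432572
brush back [ 0.60144168 -0.33349093] -74.53954948320632
mat centre [ 0.63058367 -0.32529069]
br centre [ 0.62735643 -0.32591293]
[[231, 173, 39, 62, 2162]]
blank ((460.365478515625, -241.1974334716797), (41.06834030151367, 84.46624755859375), 89.42035675048828)
[[295, 164, 45, 67, 2285]]
blank ((469.34246826171875, -306.6982421875), (83.33346557617188, 54.16729736328125), 8.036312103271484)
```

View pics/c8.png

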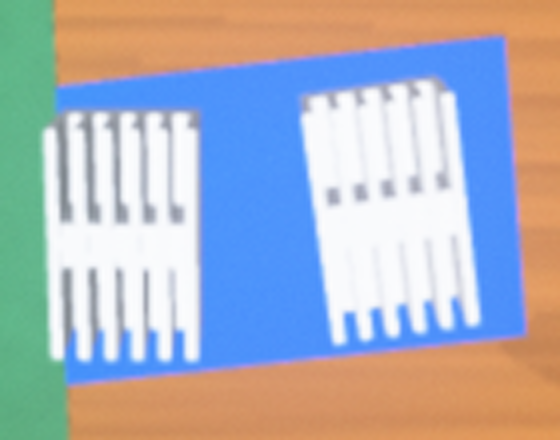

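The crop shows the fin-top corners: the left blank at (46,130), (193,128), (193,360) and (52,360), the right blank at (305,110), (450,92), (478,325) and (338,345). The fins run along the image's vertical.

Run:
```python
from h import *
import pickle
p=pickle.load(open("w8.pkl","rb"))
for c in([(46,130),(193,128),(193,360),(52,360)],[(305,110),(450,92),(478,325),(338,345)]):
    w=np.array([plane(p,(220+a/4,145+b/4),.036)[:2] for a,b in c])
    d=(w[0]-w[3])+(w[1]-w[2]);e=(w[0]-w[1])+(w[3]-w[2])
    print(w.mean(0),np.degrees(np.arctan2(d[1],d[0])),np.degrees(np.arctan2(e[1],e[0])),np.linalg.norm(d)/2,np.linalg.norm(e)/2)
```

```text
[ 0.45748958 -0.24147791] -0.6147082709427191 90.49360590147265 0.06435566235089647 0.03882346768856743
[ 0.46495277 -0.3145503 ] 8.589835098924453 97.97409459363931 0.06527866121792947 0.038464536291434426
```

send_rows --series '[{"x": -0.02, "y": 0.02, "z": -0.05, "twist": 0, "grip": 0.62}, {"x": -0.0354, "y": 0.0383, "z": -0.1, "twist": 0, "grip": 0.62}, {"x": -0.0354, "y": 0.0383, "z": -0.15, "twist": 0, "grip": 0.62}, {"x": -0.0354, "y": 0.0383, "z": -0.19, "twist": 0, "grip": 0.62}, {"x": -0.0354, "y": 0.0383, "z": -0.215, "twist": 0, "grip": 0.62}, {"x": -0.0354, "y": 0.0383, "z": -0.215, "twist": 0, "grip": 0.62}]'

```text
time: 23.75
position: [0.4551, -0.2397, 0.0538]
eef_rot: [-0.002, 1.0, 0.001, -0.004]
ft_force: [-0.5, 0.8, 0.7]
grip_width: 0.623
grip_force: 0.0
```

send_rows --series '[{"x": 0, "y": 0, "z": 0, "twist": 0, "grip": 0.62}, {"x": 0, "y": 0, "z": -0.015, "twist": 0, "grip": 0.62}, {"x": 0, "y": 0, "z": -0.03, "twist": 0, "grip": 0.62}, {"x": 0, "y": 0, "z": -0.045, "twist": 0, "grip": 0.62}, {"x": 0, "y": 0, "z": -0.054, "twist": 0, "grip": 0.62}, {"x": 0, "y": 0, "z": -0.054, "twist": 0, "grip": 0.62}, {"x": 0, "y": 0, "z": -0.054, "twist": 0, "grip": 0.62}]'

```text
time: 24.45
position: [0.4576, -0.2414, 0.0043]
eef_rot: [-0.0, 1.0, 0.001, -0.0]
ft_force: [0.4, -0.5, -0.1]
grip_width: 0.623
grip_force: 0.0
```

send_rows --series '[{"x": 0, "y": 0, "z": -0.001, "twist": 0, "grip": 0.4}, {"x": 0, "y": 0, "z": -0.001, "twist": 0, "grip": 0}, {"x": 0, "y": 0, "z": -0.001, "twist": 0, "grip": 0}, {"x": 0, "y": 0, "z": -0.001, "twist": 0, "grip": 0}, {"x": 0, "y": 0, "z": -0.001, "twist": 0, "grip": 0}, {"x": 0, "y": 0, "z": 0.03, "twist": 0, "grip": 0}, {"x": 0, "y": 0, "z": 0.07, "twist": 0, "grip": 0}, {"x": 0, "y": 0, "z": 0.12, "twist": 0, "grip": 0}, {"x": 0, "y": 0, "z": 0.16, "twist": 0, "grip": 0}, {"x": 0, "y": 0, "z": 0.16, "twist": 0, "grip": 0}]'

```text
time: 25.45
position: [0.4608, -0.243, 0.1696]
eef_rot: [0.002, 1.0, 0.001, 0.005]
ft_force: [1.5, -0.5, -2.0]
grip_width: 0.461
grip_force: 61.5
```

send_rows --series '[{"x": 0.03, "y": 0.04, "z": 0, "twist": 0.14, "grip": 0}, {"x": 0.06, "y": 0.08, "z": 0, "twist": 0.28, "grip": 0}, {"x": 0.09, "y": 0.12, "z": 0, "twist": 0.42, "grip": 0}, {"x": 0.12, "y": 0.16, "z": 0, "twist": 0.56, "grip": 0}, {"x": 0.14, "y": 0.2, "z": 0, "twist": 0.7, "grip": 0}, {"x": 0.155, "y": 0.227, "z": 0, "twist": 0.84, "grip": 0}, {"x": 0.155, "y": 0.227, "z": 0, "twist": 0.98, "grip": 0}, {"x": 0.155, "y": 0.227, "z": 0, "twist": 1.12, "grip": 0}, {"x": 0.155, "y": 0.227, "z": 0, "twist": 1.26, "grip": 0}, {"x": 0.155, "y": 0.227, "z": 0, "twist": 1.4, "grip": 0}, {"x": 0.155, "y": 0.227, "z": 0, "twist": 1.54, "grip": 0}, {"x": 0.155, "y": 0.227, "z": 0, "twist": 1.683, "grip": 0}, {"x": 0.155, "y": 0.227, "z": 0, "twist": 1.683, "grip": 0}, {"x": 0.155, "y": 0.227, "z": 0, "twist": 1.683, "grip": 0}, {"x": 0.155, "y": 0.227, "z": 0, "twist": 1.683, "grip": 0}]'

```text
time: 26.95
position: [0.6121, -0.0144, 0.1638]
eef_rot: [-0.0, 0.667, 0.745, -0.0]
ft_force: [0.1, 0.6, -2.4]
grip_width: 0.461
grip_force: 61.4
```

Run:
```python
from h import *
import pickle
s=sense();print(s["time"],s["position"],s["eef_rot"],s["qpos"],s["grip_width"])
p=cams.read_camera("wrist");cv2.imwrite("pics/w9.png",p["frame"]);pickle.dump(p,open("w9.pkl","wb"))
```

```text
26.95 [ 0.61213463 -0.0144089   0.16378719] [-2.74322350e-04  6.66672892e-01  7.45350317e-01 -2.89729780e-04] [ 0.36626829  0.62432691 -0.59108713  1.67174409  0.40546267  0.9715304
 -0.25885383] 0.4610232361352451
```

View pics/w9.png

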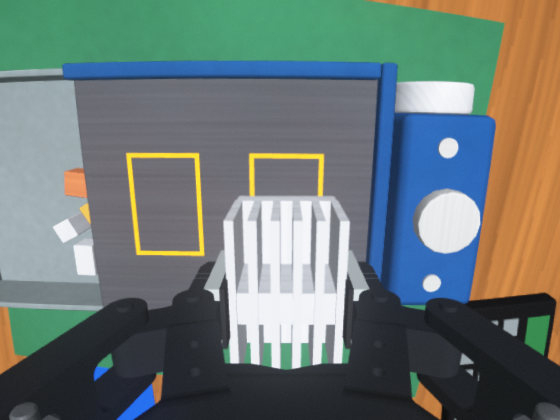

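The blank is held level over the back outline. The front outline's corners are (127,153), (199,153), (204,255) and (134,254); the back outline's top corners are (250,154) and (323,154). The far ends of the fin tops lie near row 222.

Run:
```python
from h import *
import pickle
p=pickle.load(open("w9.pkl","rb"));f=p["frame"]
t=np.array([.5708,-.0192]);th=.1143;R=np.array([[np.cos(th),-np.sin(th)],[np.sin(th),np.cos(th)]])
S=lambda u,z:np.round((R.T@(plane(p,u,z)[:2]-t))*1000,1)
print("front corners (expect -17,37 / -67,37 /..)",[S(u,.06).tolist() for u in((127,153),(199,153),(204,255),(134,254))],"back",[S(u,.06).tolist() for u in((250,154),(323,154))])
print("tcp",R.T@(sense()["position"][:2]-t)*1000)
zt=.1638-.0033+.036
for c in(229,252,318,345): print(c,[(r,int(f[r,c].mean())) for r in range(190,236,3)])
for r in(197,210,222):print(r,S((228,r),zt),S((286,r),zt),S((346,r),zt),"bottom",S((286,r),zt-.036))
```

```text
front corners (expect -17,37 / -67,37 /..) [[-65.8, 37.8], [-16.1, 37.3], [-17.2, -36.4], [-69.1, -35.9]] back [[18.3, 36.4], [67.3, 36.3]]
tcp [41.75829578  0.10474952]
229 [(190, 116), (193, 115), (196, 119), (199, 117), (202, 118), (205, 118), (208, 124), (211, 176), (214, 198), (217, 192), (220, 206), (223, 241), (226, 242), (229, 242), (232, 242), (235, 242)]
252 [(190, 181), (193, 181), (196, 199), (199, 203), (202, 243), (205, 229), (208, 194), (211, 193), (214, 201), (217, 196), (220, 207), (223, 242), (226, 242), (229, 242), (232, 242), (235, 243)]
318 [(190, 174), (193, 169), (196, 190), (199, 200), (202, 199), (205, 201), (208, 194), (211, 195), (214, 202), (217, 197), (220, 207), (223, 241), (226, 241), (229, 242), (232, 242), (235, 242)]
345 [(190, 116), (193, 115), (196, 115), (199, 118), (202, 116), (205, 116), (208, 119), (211, 122), (214, 166), (217, 193), (220, 200), (223, 241), (226, 242), (229, 242), (232, 241), (235, 242)]
197 [24.7 39.3] [42.6 39.3] [61.1 39.2] bottom [42.5 30.7]
210 [24.5 35.2] [42.6 35.1] [61.2 35.1] bottom [42.5 25.2]
222 [24.4 31.3] [42.6 31.2] [61.4 31.2] bottom [42.5 20. ]
```

send_rows --series '[{"x": 0, "y": 0.0005, "z": -0.03, "twist": 0, "grip": 0}, {"x": 0, "y": 0.0005, "z": -0.06, "twist": 0, "grip": 0}, {"x": 0, "y": 0.0005, "z": -0.08, "twist": 0, "grip": 0}, {"x": 0, "y": 0.0005, "z": -0.09, "twist": 0, "grip": 0}, {"x": 0, "y": 0.0005, "z": -0.096, "twist": 0, "grip": 0}, {"x": 0, "y": 0.0005, "z": -0.0995, "twist": 0, "grip": 0}, {"x": 0, "y": 0.0005, "z": -0.0995, "twist": 0, "grip": 0}, {"x": 0, "y": 0.0005, "z": -0.0995, "twist": 0, "grip": 0}]'

```text
time: 27.8
position: [0.6132, -0.0138, 0.0657]
eef_rot: [0.001, 0.666, 0.746, 0.0]
ft_force: [1.1, 0.1, -2.9]
grip_width: 0.452
grip_force: 61.4
```

send_rows --series '[{"x": 0, "y": 0, "z": -0.001, "twist": 0, "grip": 0}, {"x": 0, "y": 0, "z": -0.0015, "twist": 0, "grip": 0}, {"x": 0, "y": 0, "z": -0.0015, "twist": 0, "grip": 0}]'

```text
time: 28.1
position: [0.613, -0.0139, 0.0641]
eef_rot: [0.0, 0.666, 0.746, 0.0]
ft_force: [-0.6, -0.0, 4.4]
grip_width: 0.461
grip_force: 62.0
```

send_rows --series '[{"x": 0, "y": 0, "z": 0, "twist": 0, "grip": 0.55}, {"x": 0, "y": 0, "z": 0, "twist": 0, "grip": 0.65}, {"x": 0, "y": 0, "z": 0, "twist": 0, "grip": 0.65}, {"x": 0, "y": 0, "z": 0, "twist": 0, "grip": 0.65}, {"x": 0, "y": 0, "z": 0.03, "twist": 0, "grip": 0.65}, {"x": 0, "y": 0, "z": 0.08, "twist": 0, "grip": 0.65}, {"x": -0.02, "y": -0.04, "z": 0.13, "twist": -0.14, "grip": 1}, {"x": -0.04, "y": -0.08, "z": 0.17, "twist": -0.28, "grip": 1}, {"x": -0.06, "y": -0.12, "z": 0.2, "twist": -0.42, "grip": 1}, {"x": -0.08, "y": -0.16, "z": 0.21, "twist": -0.56, "grip": 1}, {"x": -0.1, "y": -0.2, "z": 0.21, "twist": -0.7, "grip": 1}, {"x": -0.11, "y": -0.24, "z": 0.21, "twist": -0.84, "grip": 1}, {"x": -0.12, "y": -0.27, "z": 0.21, "twist": -0.98, "grip": 1}, {"x": -0.12, "y": -0.27, "z": 0.21, "twist": -1.12, "grip": 1}, {"x": -0.12, "y": -0.27, "z": 0.21, "twist": -1.26, "grip": 1}, {"x": -0.12, "y": -0.27, "z": 0.21, "twist": -1.4, "grip": 1}, {"x": -0.12, "y": -0.27, "z": 0.21, "twist": -1.539, "grip": 1}, {"x": -0.12, "y": -0.27, "z": 0.21, "twist": -1.539, "grip": 1}, {"x": -0.12, "y": -0.27, "z": 0.21, "twist": -1.539, "grip": 1}, {"x": -0.12, "y": -0.27, "z": 0.21, "twist": -1.539, "grip": 1}]'

```text
time: 30.1
position: [0.4925, -0.2838, 0.2733]
eef_rot: [-0.0, 0.997, 0.074, -0.0]
ft_force: [0.4, 0.6, -0.4]
grip_width: 1.003
grip_force: 0.0
```

Run:
```python
from h import *
import pickle
s=sense();print(s["time"],s["position"],s["eef_rot"],s["qpos"],s["grip_width"])
p=cams.read_camera("wrist");pickle.dump(p,open("w10.pkl","wb"))
find(p,"blank0",.02,3)
q=pickle.load(open("w8.pkl","rb"))
cv2.imwrite("pics/w10.png",p["frame"])
```

```text
30.1 [ 0.49249067 -0.28376913  0.27325003] [-3.90037569e-05  9.97237735e-01  7.42758155e-02 -3.45687126e-05] [ 0.65591505  0.36960941 -0.27396313  1.70173736  0.11067715  1.08550352
 -1.07428342] 1.0034770922902982
blank0 0.98 [310.4, 196.5] [0.4688, -0.3146]
blank0 0.89 [26.1, 18.0] [0.6149, 0.0095]
```

View pics/w10.png

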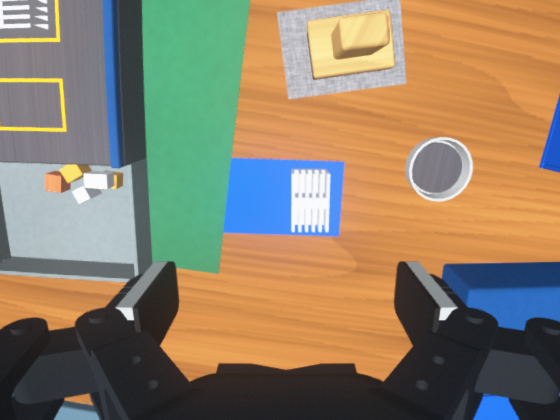

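Blank B has not moved (image (310,200)), the brush is still on its mat, and the first blank is on the bed. Next I pick up blank B.

send_rows --series '[{"x": -0.015, "y": -0.015, "z": -0.05, "twist": 0, "grip": 0.75}, {"x": -0.0275, "y": -0.0308, "z": -0.1, "twist": 0, "grip": 0.75}, {"x": -0.0275, "y": -0.0308, "z": -0.15, "twist": 0, "grip": 0.75}, {"x": -0.0275, "y": -0.0308, "z": -0.19, "twist": 0, "grip": 0.75}, {"x": -0.0275, "y": -0.0308, "z": -0.215, "twist": 0, "grip": 0.75}, {"x": -0.0275, "y": -0.0308, "z": -0.215, "twist": 0, "grip": 0.75}, {"x": -0.0275, "y": -0.0308, "z": -0.215, "twist": 0, "grip": 0.75}, {"x": -0.0275, "y": -0.0308, "z": -0.235, "twist": 0, "grip": 0.75}, {"x": -0.0275, "y": -0.0308, "z": -0.255, "twist": 0, "grip": 0.75}, {"x": -0.0275, "y": -0.0308, "z": -0.265, "twist": 0, "grip": 0.75}, {"x": -0.0275, "y": -0.0308, "z": -0.2695, "twist": 0, "grip": 0.75}, {"x": -0.0275, "y": -0.0308, "z": -0.2695, "twist": 0, "grip": 0.75}, {"x": -0.0275, "y": -0.0308, "z": -0.2695, "twist": 0, "grip": 0.75}]'

```text
time: 31.5
position: [0.4658, -0.3151, 0.0049]
eef_rot: [0.001, 0.997, 0.073, 0.001]
ft_force: [-0.1, 0.6, 0.7]
grip_width: 0.754
grip_force: 0.0
```

send_rows --series '[{"x": 0, "y": 0, "z": -0.0005, "twist": 0, "grip": 0.4}, {"x": 0, "y": 0, "z": -0.0005, "twist": 0, "grip": 0}, {"x": 0, "y": 0, "z": -0.0005, "twist": 0, "grip": 0}, {"x": 0, "y": 0, "z": -0.0005, "twist": 0, "grip": 0}, {"x": 0, "y": 0, "z": -0.0005, "twist": 0, "grip": 0}, {"x": 0, "y": 0, "z": -0.0005, "twist": 0, "grip": 0}, {"x": 0, "y": 0, "z": 0.03, "twist": 0, "grip": 0}, {"x": 0, "y": 0, "z": 0.07, "twist": 0, "grip": 0}, {"x": 0, "y": 0, "z": 0.12, "twist": 0, "grip": 0}, {"x": 0, "y": 0, "z": 0.16, "twist": 0, "grip": 0}, {"x": 0, "y": 0, "z": 0.16, "twist": 0, "grip": 0}, {"x": 0, "y": 0, "z": 0.16, "twist": 0, "grip": 0}]'

```text
time: 32.7
position: [0.4649, -0.3148, 0.1642]
eef_rot: [0.0, 0.997, 0.073, 0.0]
ft_force: [-0.9, -0.4, -3.5]
grip_width: 0.462
grip_force: 61.6
```

send_rows --series '[{"x": 0.006, "y": 0.04, "z": 0, "twist": 0.14, "grip": 0}, {"x": 0.015, "y": 0.08, "z": 0, "twist": 0.28, "grip": 0}, {"x": 0.025, "y": 0.12, "z": 0, "twist": 0.42, "grip": 0}, {"x": 0.035, "y": 0.16, "z": 0, "twist": 0.56, "grip": 0}, {"x": 0.045, "y": 0.2, "z": 0, "twist": 0.7, "grip": 0}, {"x": 0.055, "y": 0.24, "z": 0, "twist": 0.84, "grip": 0}, {"x": 0.0642, "y": 0.28, "z": 0, "twist": 0.98, "grip": 0}, {"x": 0.0642, "y": 0.291, "z": 0, "twist": 1.12, "grip": 0}, {"x": 0.0642, "y": 0.291, "z": 0, "twist": 1.26, "grip": 0}, {"x": 0.0642, "y": 0.291, "z": 0, "twist": 1.4, "grip": 0}, {"x": 0.0642, "y": 0.291, "z": 0, "twist": 1.538, "grip": 0}, {"x": 0.0642, "y": 0.291, "z": 0, "twist": 1.538, "grip": 0}, {"x": 0.0642, "y": 0.291, "z": 0, "twist": 1.538, "grip": 0}, {"x": 0.0642, "y": 0.291, "z": 0, "twist": 1.538, "grip": 0}]'

```text
time: 34.1
position: [0.5286, -0.0237, 0.163]
eef_rot: [-0.001, 0.667, 0.745, -0.0]
ft_force: [-0.3, -0.2, -2.5]
grip_width: 0.46
grip_force: 61.5
```

Run:
```python
from h import *
import pickle
s=sense();print(s["time"],s["position"],s["eef_rot"],s["grip_width"])
p=cams.read_camera("wrist");pickle.dump(p,open("w11.pkl","wb"));f=p["frame"]
t=np.array([.5708,-.0192]);th=.1143;R=np.array([[np.cos(th),-np.sin(th)],[np.sin(th),np.cos(th)]])
S=lambda u,z:np.round((R.T@(plane(p,u,z)[:2]-t))*1000,1)
print("tcp",R.T@(s["position"][:2]-t)*1000,"yaw",np.degrees(2*np.arctan2(s["eef_rot"][2],s["eef_rot"][1])))
# predicted row of fin top end and of end-face bottom
zt=s["position"][2]-.0038+.036
for c in(250,286,320):
  b=f[185:250,c].mean(1);r=[185+i for i in range(len(b)-6) if b[i]<225 and (b[i+1:i+6]>235).all()]
  print(c,r,[S((c,k+.5),zt).tolist() for k in r])
cv2.imwrite("pics/w11.png",f)
```

```text
34.1 [ 0.52864622 -0.02372268  0.16304816] [-5.80264036e-04  6.67049018e-01  7.45013497e-01 -3.99820212e-04] 0.45954213389637605
tcp [-42.39453368   0.31452552] yaw 96.32054828597214
250 [] []
286 [] []
320 [221] [[-30.8, 31.5]]
```

View pics/w11.png

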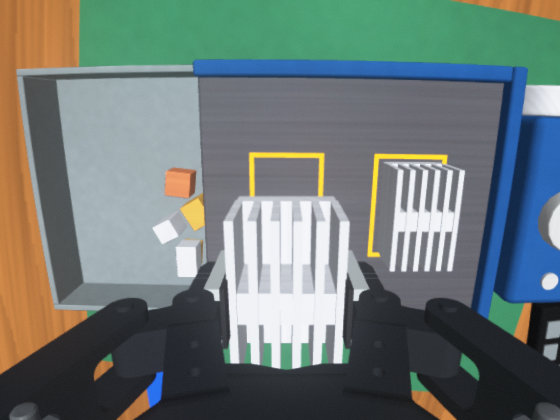

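The second blank is over the front outline and the first lies inside the back one. I'll work out the first blank's exact offset from its fin-top corners, about (394,168), (461,170), (455,270) and (391,270), while lowering the second.

send_rows --series '[{"x": 0.0005, "y": 0.0003, "z": -0.03, "twist": 0, "grip": 0}, {"x": 0.0005, "y": 0.0003, "z": -0.06, "twist": 0, "grip": 0}, {"x": 0.0005, "y": 0.0003, "z": -0.08, "twist": 0, "grip": 0}, {"x": 0.0005, "y": 0.0003, "z": -0.09, "twist": 0, "grip": 0}, {"x": 0.0005, "y": 0.0003, "z": -0.096, "twist": 0, "grip": 0}, {"x": 0.0005, "y": 0.0003, "z": -0.098, "twist": 0, "grip": 0}, {"x": 0.0005, "y": 0.0003, "z": -0.0985, "twist": 0, "grip": 0}, {"x": 0.0005, "y": 0.0003, "z": -0.0985, "twist": 0, "grip": 0}]'

```text
time: 34.95
position: [0.5304, -0.0234, 0.0661]
eef_rot: [0.001, 0.666, 0.746, 0.0]
ft_force: [0.2, -0.3, -2.1]
grip_width: 0.461
grip_force: 61.5
```

Run:
```python
from h import *
import pickle
p=pickle.load(open("w11.pkl","rb"));f=p["frame"]
t=np.array([.5708,-.0192]);th=.1143;R=np.array([[np.cos(th),-np.sin(th)],[np.sin(th),np.cos(th)]])
S=lambda u,z:np.round((R.T@(plane(p,u,z)[:2]-t))*1000,1)
g=f[150:285,362:480]
for r in(200,215,260): print(r,"".join('#' if v>215 else '+' if v>160 else '.' for v in f[r,365:480].min(1)))
for c in(418,431,443): print(c,"".join('#' if v>215 else '+' if v>160 else '.' for v in f[155:280,c].min(1)))
```

```text
200 ..............................+#####.......#####+......+####+......+####+......+####+......+####+..................
215 .............................+#######################+###########+###########+###########+####+....................
260 .........................+####+......+####+......#####......+####+......#####......+####+..........................
418 .......++##++............................................+++++#############################################+++...............
431 .......++++.++...................................++++++++######################################++++++........................
443 ............++.....................................++++####################################+++++.............................
```

send_rows --series '[{"x": 0, "y": 0, "z": -0.001, "twist": 0, "grip": 0}, {"x": 0, "y": 0, "z": -0.002, "twist": 0, "grip": 0}, {"x": 0, "y": 0, "z": -0.002, "twist": 0, "grip": 0}]'

```text
time: 35.25
position: [0.5302, -0.0235, 0.0641]
eef_rot: [0.001, 0.666, 0.746, 0.0]
ft_force: [-1.6, -0.3, 5.3]
grip_width: 0.458
grip_force: 62.4
```

Run:
```python
from h import *
import pickle
p=pickle.load(open("w11.pkl","rb"))
t=np.array([.5708,-.0192]);th=.1143;R=np.array([[np.cos(th),-np.sin(th)],[np.sin(th),np.cos(th)]])
S=lambda u,z:np.round((R.T@(plane(p,u,z)[:2]-t))*1000,1)
for a,b in(((395,200),(461,200)),((394,215),(459.5,215)),((390.5,260),(453.5,260)),((425,165),(425,271)),): print(S(a,.096),S(b,.096),(S(a,.096)+S(b,.096))/2)
```

```text
[22.9 13.8] [63.1 13.7] [43.   13.75]
[23.   4.5] [63.3  4.3] [43.15  4.4 ]
[ 23.  -24.6] [ 63.2 -25.1] [ 43.1  -24.85]
[39.1 34.7] [ 45.6 -32.3] [42.35  1.2 ]
```

send_rows --series '[{"x": 0, "y": 0, "z": 0, "twist": 0, "grip": 0.55}, {"x": 0, "y": 0, "z": 0, "twist": 0, "grip": 0.63}, {"x": 0, "y": 0, "z": 0, "twist": 0, "grip": 0.63}, {"x": 0, "y": 0, "z": 0, "twist": 0, "grip": 0.63}, {"x": 0, "y": 0, "z": 0.03, "twist": 0, "grip": 0.63}, {"x": 0, "y": 0, "z": 0.08, "twist": 0, "grip": 0.63}, {"x": 0, "y": 0.02, "z": 0.13, "twist": -0.14, "grip": 0.8}, {"x": -0.005, "y": 0.05, "z": 0.159, "twist": -0.28, "grip": 1}, {"x": -0.01, "y": 0.08, "z": 0.159, "twist": -0.42, "grip": 1}, {"x": -0.015, "y": 0.12, "z": 0.159, "twist": -0.56, "grip": 1}, {"x": -0.02, "y": 0.16, "z": 0.159, "twist": -0.7, "grip": 1}, {"x": -0.025, "y": 0.2, "z": 0.159, "twist": -0.84, "grip": 1}, {"x": -0.025, "y": 0.24, "z": 0.159, "twist": -0.98, "grip": 1}, {"x": -0.025, "y": 0.28, "z": 0.159, "twist": -1.12, "grip": 1}, {"x": -0.025, "y": 0.31, "z": 0.159, "twist": -1.26, "grip": 1}, {"x": -0.025, "y": 0.3285, "z": 0.159, "twist": -1.4, "grip": 1}, {"x": -0.025, "y": 0.3285, "z": 0.159, "twist": -1.54, "grip": 1}, {"x": -0.025, "y": 0.3285, "z": 0.159, "twist": -1.684, "grip": 1}, {"x": -0.025, "y": 0.3285, "z": 0.159, "twist": -1.684, "grip": 1}, {"x": -0.025, "y": 0.3285, "z": 0.159, "twist": -1.684, "grip": 1}]'

```text
time: 37.25
position: [0.5046, 0.3051, 0.2222]
eef_rot: [0.0, 1.0, 0.002, -0.0]
ft_force: [0.0, -0.3, -0.4]
grip_width: 1.0
grip_force: 0.0
```

send_rows --series '[{"x": 0, "y": 0, "z": 0, "twist": 0, "grip": 1}, {"x": 0, "y": 0, "z": 0, "twist": 0, "grip": 1}, {"x": 0, "y": 0, "z": 0, "twist": 0, "grip": 1}]'

```text
time: 37.55
position: [0.5047, 0.3049, 0.2223]
eef_rot: [-0.0, 1.0, 0.0, -0.0]
ft_force: [0.6, -0.1, 0.5]
grip_width: 1.003
grip_force: 0.0
```

Run:
```python
from h import *
import pickle
s=sense();print(s["time"],s["position"],s["eef_rot"],s["qpos"])
p=cams.read_camera("wrist");pickle.dump(p,open("w12.pkl","wb"));f=p["frame"]
a=f[0:240,180:430];q=cams.read_camera("scene")["frame"][80:330,70:500]
cv2.imwrite("pics/w12.png",np.hstack([cv2.resize(a,(400,384),interpolation=cv2.INTER_CUBIC),cv2.resize(q,(400,384))]))
hsv=cv2.cvtColor(f,cv2.COLOR_BGR2HSV)
m=((hsv[...,1]>150)&(hsv[...,2]>150)&(hsv[...,0]>20)&(hsv[...,0]<35)).astype('u1');m[:,:250]=0;m[:,355:]=0;m[210:]=0
h=np.array([.6007,.2885])
k=cv2.connectedComponentsWithStats(m)
for i in range(1,k[0]):
    if k[2][i,4]<20: continue
    pts=np.argwhere(k[1]==i)[:,::-1].astype(float)
    w=np.array([plane(p,u,.054)[:2] for u in pts]);d=w-h;r=np.linalg.norm(d,axis=1)
    vx,vy,x0,y0=cv2.fitLine(w.astype('f4'),cv2.DIST_L2,0,.01,.01).ravel()
    far=w[np.argsort(-r)[:15]].mean(0);e=far-h
    print(k[2][i].tolist(),"rmax",r.max(),"axis",np.arctan2(-abs(0)+vy,vx)%np.pi+np.pi/1*(1),"centroid ang",np.arctan2(*(w.mean(0)-h)[::-1])%(2*np.pi),"far ang",np.arctan2(e[1],e[0])%(2*np.pi),far)
```

```text
37.55 [0.50474051 0.30493108 0.22225374] [-2.28818139e-05  9.99999968e-01  2.37161669e-04 -8.30945666e-05] [-0.32203963  0.47579265 -0.40095598  1.69425339  0.21191372  1.01466988
 -2.36584882]
[298, 92, 22, 76, 628] rmax 0.07779846444136193 axis 3.1731296 centroid ang 3.1819945524016875 far ang 3.1827750153984287 [0.52468017 0.28536755]
```

View pics/w12.png

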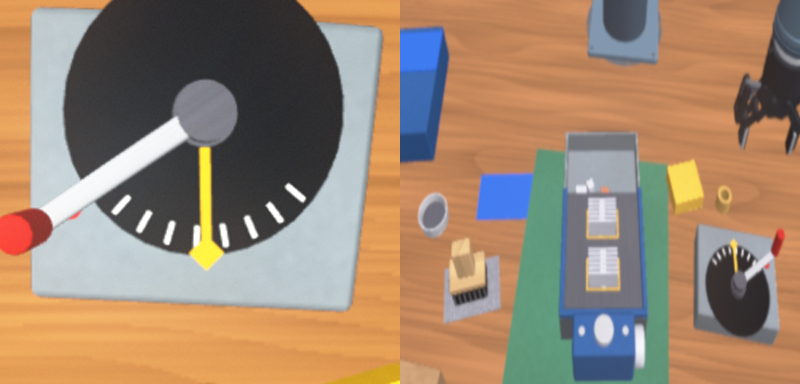

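Both blanks sit in their outlines, the brush is on its mat and the lever is at idle (right picture). On the left the yellow pointer points almost straight down, with its tip at crop (206,268), which is world angle 3.178. Idle is at 2.147.

send_rows --series '[{"x": 0.0416, "y": 0.0676, "z": 0, "twist": 0, "grip": 0.7}, {"x": 0.0416, "y": 0.0676, "z": 0, "twist": 0, "grip": 0.7}, {"x": 0.0416, "y": 0.0676, "z": 0, "twist": 0, "grip": 0.7}, {"x": 0.0416, "y": 0.0676, "z": -0.05, "twist": 0, "grip": 0.7}, {"x": 0.0416, "y": 0.0676, "z": -0.1, "twist": 0, "grip": 0.7}, {"x": 0.0416, "y": 0.0676, "z": -0.13, "twist": 0, "grip": 0.7}, {"x": 0.0416, "y": 0.0676, "z": -0.141, "twist": 0, "grip": 0.7}, {"x": 0.0416, "y": 0.0676, "z": -0.141, "twist": 0, "grip": 0.7}, {"x": 0.0416, "y": 0.0676, "z": -0.141, "twist": 0, "grip": 0.4}, {"x": 0.0416, "y": 0.0676, "z": -0.141, "twist": 0, "grip": 0}, {"x": 0.0416, "y": 0.0676, "z": -0.141, "twist": 0, "grip": 0}, {"x": 0.0416, "y": 0.0676, "z": -0.141, "twist": 0, "grip": 0}, {"x": 0.0416, "y": 0.0676, "z": -0.141, "twist": 0, "grip": 0}, {"x": 0.0416, "y": 0.0676, "z": -0.141, "twist": 0, "grip": 0}]'

```text
time: 39.05
position: [0.5474, 0.3722, 0.0835]
eef_rot: [0.0, 1.0, -0.0, 0.001]
ft_force: [-1.7, -3.6, 8.3]
grip_width: 0.192
grip_force: 58.3
```

send_rows --series '[{"x": -0.0058, "y": -0.0041, "z": 0, "twist": 0, "grip": 0}, {"x": -0.0113, "y": -0.0086, "z": 0, "twist": 0, "grip": 0}, {"x": -0.0164, "y": -0.0134, "z": 0, "twist": 0, "grip": 0}, {"x": -0.0211, "y": -0.0185, "z": 0, "twist": 0, "grip": 0}, {"x": -0.0255, "y": -0.024, "z": 0, "twist": 0, "grip": 0}, {"x": -0.0295, "y": -0.0297, "z": 0, "twist": 0, "grip": 0}, {"x": -0.0331, "y": -0.0357, "z": 0, "twist": 0, "grip": 0}, {"x": -0.0362, "y": -0.042, "z": 0, "twist": 0, "grip": 0}, {"x": -0.0389, "y": -0.0484, "z": 0, "twist": 0, "grip": 0}, {"x": -0.0412, "y": -0.0551, "z": 0, "twist": 0, "grip": 0}, {"x": -0.043, "y": -0.0618, "z": 0, "twist": 0, "grip": 0}, {"x": -0.0443, "y": -0.0687, "z": 0, "twist": 0, "grip": 0}, {"x": -0.0451, "y": -0.0757, "z": 0, "twist": 0, "grip": 0}, {"x": -0.0454, "y": -0.0816, "z": 0, "twist": 0, "grip": 0}, {"x": -0.0453, "y": -0.0874, "z": 0, "twist": 0, "grip": 0}, {"x": -0.0453, "y": -0.0874, "z": 0, "twist": 0, "grip": 0}, {"x": -0.0453, "y": -0.0874, "z": 0, "twist": 0, "grip": 0}, {"x": -0.0453, "y": -0.0874, "z": 0, "twist": 0, "grip": 0}]'

```text
time: 40.85
position: [0.496, 0.2896, 0.0831]
eef_rot: [-0.002, 1.0, 0.003, -0.002]
ft_force: [-14.3, 4.3, 19.3]
grip_width: 0.193
grip_force: 61.2
```

send_rows --series '[{"x": 0, "y": 0, "z": 0, "twist": 0, "grip": 0.35}, {"x": 0, "y": 0, "z": 0, "twist": 0, "grip": 0.45}, {"x": 0, "y": 0, "z": 0, "twist": 0, "grip": 0.45}, {"x": 0, "y": 0, "z": 0, "twist": 0, "grip": 0.45}, {"x": 0, "y": 0, "z": 0, "twist": 0, "grip": 0.45}]'

```text
time: 41.35
position: [0.5011, 0.2849, 0.0811]
eef_rot: [0.0, 1.0, -0.0, -0.0]
ft_force: [0.3, 0.2, 0.5]
grip_width: 0.446
grip_force: 0.0
```

send_rows --series '[{"x": 0, "y": 0, "z": 0, "twist": 0, "grip": 0.3}, {"x": 0, "y": 0, "z": 0, "twist": 0, "grip": 0.2}, {"x": 0, "y": 0, "z": 0, "twist": 0, "grip": 0.1}, {"x": 0, "y": 0, "z": 0, "twist": 0, "grip": 0.1}, {"x": 0, "y": 0, "z": 0, "twist": 0, "grip": 0.1}, {"x": 0, "y": 0, "z": 0, "twist": 0, "grip": 0.1}]'

```text
time: 41.95
position: [0.501, 0.2856, 0.0814]
eef_rot: [-0.0, 1.0, 0.0, 0.0]
ft_force: [-0.8, 1.8, 2.6]
grip_width: 0.195
grip_force: 58.4
```

send_rows --series '[{"x": 0, "y": -0.0005, "z": 0, "twist": 0, "grip": 0.1}, {"x": 0, "y": -0.0005, "z": 0, "twist": 0, "grip": 0.1}, {"x": 0, "y": 0, "z": 0, "twist": 0, "grip": 0.4}, {"x": 0, "y": 0, "z": 0, "twist": 0, "grip": 0.6}, {"x": 0, "y": 0, "z": 0, "twist": 0, "grip": 0.6}, {"x": 0, "y": 0, "z": 0, "twist": 0, "grip": 0.6}, {"x": 0, "y": 0, "z": 0.04, "twist": 0, "grip": 0.6}, {"x": 0, "y": 0, "z": 0.09, "twist": 0, "grip": 1}, {"x": 0, "y": 0, "z": 0.14, "twist": 0, "grip": 1}, {"x": 0, "y": 0, "z": 0.14, "twist": 0, "grip": 1}, {"x": 0, "y": 0, "z": 0.14, "twist": 0, "grip": 1}, {"x": 0, "y": 0, "z": 0.14, "twist": 0, "grip": 1}, {"x": 0, "y": 0, "z": 0.14, "twist": 0, "grip": 1}]'

```text
time: 43.25
position: [0.5001, 0.2846, 0.2197]
eef_rot: [0.001, 1.0, -0.0, -0.001]
ft_force: [-0.8, 0.7, 0.6]
grip_width: 1.002
grip_force: 0.0
```

Run:
```python
from h import *
s=sense();print(s["time"],s["position"])
p=cams.read_camera("wrist");f=p["frame"]
h=np.array([.6007,.2885])
hsv=cv2.cvtColor(f,cv2.COLOR_BGR2HSV)
def comp(m,z,lo,hi):
    w=np.array([plane(p,u,z)[:2] for u in np.argwhere(m)[:,::-1].astype(float)]);r=np.linalg.norm(w-h,axis=1);w=w[(r>lo)&(r<hi)]
    d=w.mean(0)-h;print(len(w),w.mean(0),np.arctan2(*d[::-1])%(2*np.pi))
red=((hsv[...,1]>150)&((hsv[...,0]<5)|(hsv[...,0]>174))&(hsv[...,2]>90));red[:150]=0;red[260:]=0;red[:,250:260]=0;red[:,:240]=0;red[:,360:]=0
comp(red,.1,0,.2)
# bar: bright low-sat pixels within dial radius
wh=(hsv[...,1]<60)&(hsv[...,2]>170);wh[:,:285]=0;wh[:,:]&=True;wh[:,330:]=0;wh[230:]=0
comp(wh,.072,.03,.085)
q=cams.read_camera("scene")["frame"][80:330,70:500]
cv2.imwrite("pics/w13.png",np.hstack([cv2.resize(f[0:240,180:430],(400,384),interpolation=cv2.INTER_CUBIC),cv2.resize(q,(400,384))]))
```

```text
43.25 [0.50011479 0.28463046 0.21965872]
659 [0.50113639 0.28538271] 3.1728919652165355
1379 [0.53455339 0.27058698] 3.406057264618155
```

View pics/w13.png

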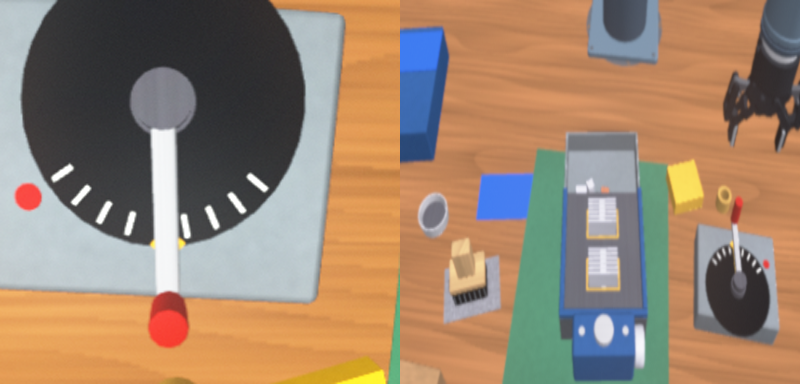

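The lever covers the pointer, with the yellow tip showing evenly on both sides at about (167,243) in the crop. Both blanks, the brush and the tray are as wanted, so I'm handing in.

```bash
python3 -c "
from bench import sign_off;print(sign_off())"
```

```text
the job is handed in; nothing more can be done
None
```

I handed the job in at about 43 s: lever to idle, five offcuts swept into the tray, brush about 3 mm off its mat's centre, both blanks about 1 mm off in their outlines, lever within about 0.01 rad of the pointer; no verdict came back, and I viewed 16 pictures, two over the limit of 14.

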